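# Set up a batch of toothed wheels on the marking machine and start it

## Robot

A 6-joint arm with a two-finger parallel gripper is mounted at the origin on the work surface. World frame = base frame: x ahead of the robot, y to its left, z up, the work surface at z = 0. Lengths are in m, angles in rad, forces in N, time in s.
With the tool pointing down it reaches from about 0.425 to 0.95 m from the base axis. Payload 3.5 kg.
Tool frame: the origin (TCP) lies midway between the tips of the shut fingers; the grasp point (between the pads) lies 19 mm behind it; z points along the fingers, y is the direction in which the jaws open and shut (so a half turn about z gives the same grasp; the last joint's range is limited). The gripper opens to 85 mm and grips with 20 to 120 N. Pads are 22 mm wide; open, the fingers measure 114 mm over their backs; the gripper's body (76 mm by 85 mm) begins 54 mm behind the grasp point. The pads swing forward as they close: fully open they stand 13 mm farther back than shut.
Start: joints at [0.981, 0.286, 1.577, -0, 1.279, -0.15], TCP at [0.287, 0.611, 0.231] pointing down, gripper open.
Joint ranges: [-2.77, 2.77], [-0.9, 2.22], [0.21, 2.48], [-1.53, 4.67], [0.24, 2.81], [-2.84, 2.84]. Speed limits (rad/s): [2.79, 2.79, 3.14, 3.14, 3.14, 3.14].

## Interface

Orientations are given as a unit quaternion [x, y, z, w].
In Python, from plant import ctrl gives the robot as it stands.
- The arm moves only by the tool apply_moves, never from a script. Its argument "moves" is a list that holds one entry, the list of rows, each a list of 7 numbers: the shift along the tool's x, y, z in m, then the turn, a rotation vector about the tool's x, y, z in degrees, then the gripper's target within -1 to 1 (shut at 1, half-way at 0, fully open at -1). In form: [[[tx, ty, tz, ax, ay, az, hand], ...]]. A call has 1 to 12 rows; each row shifts and turns the pose as measured when the row begins, along the tool's axes as they then stand; what a row does not reach is not made up. A row lasts 1/10 s, in which the tool goes at most 50 mm and 8.59 degrees, less where a joint would pass 70% of its speed; a pose out of reach is approached as far as the arm can. A call with a gripper value outside its range is refused whole. The fingers move at their own pace and stop on an object; "force" is the grip in N (left out, the last holds). Time passes only in rows, so rows that do not move let the fingers close. It gives the time, the measured TCP pose, the force and the opening at its end, in the units of the state.
- ctrl.get_state(): the state, without advancing time (a new reading comes with each control period).
- ctrl.read_camera(name): name is "side" or "top"; returns the picture (480x640x3 uint8, red, green, blue); there is no depth.
- ctrl.get_calibration(name): a dict with "camera_matrix" (3x3 intrinsics, pixels), "cam_to_world" (4x4, takes a point from camera to world coordinates). Camera axes: x right, y up, looking along -z (the intrinsics and any distortion apply to the point x, -y, -z); pixel columns grow to the right and rows downward; lengths in m; the calibration is good to about 2 mm. A picture is of the moment at which its call begins. get_calibration takes no time and is no camera call.
- ctrl.sign_off(): hands the job in, once; it reports no verdict.
The state is a dict: "time": time; "qpos": joint angles; "dq": joint speeds; "joint_efforts": joint torques, N m; "eef_pos": TCP position; "tcp_rot": TCP orientation; "contact_force": force on the tool from outside, world axes, zero at the start; "wrist_torque": the same for the moment, N m; "opening": opening from 0.0 (shut) to 1.0 (fully open).
Only numpy, scipy, OpenCV 4.12 (cv2) and the standard library are available. Lean on these libraries where they do the work, as an engineer would, in place of code of your own. Each camera call takes 0.05 s, during which the arm holds its last target. There are 200 camera calls.

## Task

Get the marking machine ready for its next run: put the two offcuts lying on the jig board into the orange scrap bin, turn each toothed wheel on its peg until its notch (the gap where a tooth is left out) faces squarely to the red arrow beside it, and set one steel block on the middle of each wheel, on top, to hold it down. Only when all of that is right, press the green start button fully down and let it spring back; at the end everything must still be in place, and the other things on the bench stay where they are.

Things in the scene. Friction and masses are not known exactly. Their poses are not given: they have to be found in the camera images.
- machine: Flat-bed marking machine, fixed. Dark bed, top 10 mm above the bench, framed by aluminium rails whose tops stand 50 mm above the bench; the side rails run along its x, outer faces 305 mm either side of the origin. Cross beam and blue head (up to 170 mm high) are parked at the far end, from 150 mm beyond the origin. Origin: bench level, middle of the bed's width.
- jig: Grey-painted plywood jig board fixed on the bed, 220 (x) x 450 (y) x 12 mm, upper face 22 mm above the bench. Three steel pegs (20 mm across, 9 mm tall: 3 mm short of a wheel's top) stand in a row at x = +30, y = +145, 0, -145 mm for wheels A, B, C; some may be empty. A red arrow on the board, on the robot's side (-x) of each peg, points at it. Origin: centre of its underside.
- arrow_A (a point): Tip of the red arrow that belongs to wheel A: 63 mm from the axis of that wheel's peg, on the jig board's -x side of it, at half the wheel's thickness above the board.
- arrow_B (a point): Tip of the red arrow that belongs to wheel B: 63 mm from the axis of that wheel's peg, on the jig board's -x side of it, at half the wheel's thickness above the board.
- arrow_C (a point): Tip of the red arrow that belongs to wheel C: 63 mm from the axis of that wheel's peg, on the jig board's -x side of it, at half the wheel's thickness above the board.
- wheel_A: Plywood toothed wheel flat on its peg of the jig board (y = +145 mm), free to turn, 1 mm play: 12 mm thick, 92 mm across the roots, 120 mm over the teeth, 90 g. 8 tooth places 45 degrees apart; teeth 12 mm wide, 14 mm high; one is left out: the notch. A push of 1 or 2 N on a tooth turns it; it stays where left. Origin: axis, underside; x points to the notch. May be absent.
- wheel_B: Plywood toothed wheel flat on its peg of the jig board (middle one), free to turn, 1 mm play: 12 mm thick, 92 mm across the roots, 120 mm over the teeth, 90 g. 8 tooth places 45 degrees apart; teeth 12 mm wide, 14 mm high; one is left out: the notch. A push of 1 or 2 N on a tooth turns it; it stays where left. Origin: axis, underside; x points to the notch. May be absent.
- wheel_C: Plywood toothed wheel flat on its peg of the jig board (y = -145 mm), free to turn, 1 mm play: 12 mm thick, 92 mm across the roots, 120 mm over the teeth, 90 g. 8 tooth places 45 degrees apart; teeth 12 mm wide, 14 mm high; one is left out: the notch. A push of 1 or 2 N on a tooth turns it; it stays where left. Origin: axis, underside; x points to the notch. May be absent.
- wheel_A_notch (a point): Middle of the mouth of wheel A's notch: 60 mm from its axis, half way up its thickness. A short black line on the wheel's upper face points to it. The seven teeth stand at 45, 90 .. 315 degrees from it.
- wheel_B_notch (a point): Middle of the mouth of wheel B's notch: 60 mm from its axis, half way up its thickness. A short black line on the wheel's upper face points to it. The seven teeth stand at 45, 90 .. 315 degrees from it.
- wheel_C_notch (a point): Middle of the mouth of wheel C's notch: 60 mm from its axis, half way up its thickness. A short black line on the wheel's upper face points to it. The seven teeth stand at 45, 90 .. 315 degrees from it.
- block_1: Steel hold-down block, 44 x 44 x 28 mm (x, y, z) with orange top and bottom, about 0.4 kg, standing on a 2 mm dark green mat beside the machine at the start, in a row of three about 78 mm apart; all three are alike. Origin: its centre.
- block_2: Steel hold-down block, 44 x 44 x 28 mm (x, y, z) with orange top and bottom, about 0.4 kg, standing on a 2 mm dark green mat beside the machine at the start, in a row of three about 78 mm apart; all three are alike. Origin: its centre.
- block_3: Steel hold-down block, 44 x 44 x 28 mm (x, y, z) with orange top and bottom, about 0.4 kg, standing on a 2 mm dark green mat beside the machine at the start, in a row of three about 78 mm apart; all three are alike. Origin: its centre.
- offcut_1: Pale pine offcut, 26 x 60 x 14 mm (x, y, z), about 30 g, lying on the jig board at the start. Origin: its centre.
- offcut_2: Pale pine offcut, 26 x 60 x 14 mm (x, y, z), about 30 g, lying on the jig board at the start. Origin: its centre.
- scrap_bin: Open orange scrap bin, 120 (x) x 110 (y) x 55 mm high, walls and floor 4 mm, standing on a thin mat. Origin: centre of its underside. Does not move.
- start (a joint): Green start button: 0 = up, 0.006 m = fully down; it springs back by itself. About 5 N hold it fully down.
- start_top (a point): Centre of the upper face of the green start button, 30 mm across; it faces up and goes straight down 6 mm. The black collar round it, 46 mm across, lies 10 mm lower. It sits on a grey control box with a dark top, 100 x 100 mm, 45 mm high, that stands fixed by the scrap bin on a thin mat.
- glue: Bystander: white glue bottle, 54 mm across, 150 mm high. Origin: underside centre.
- varnish_jar: Bystander: amber jar, 64 mm across, 75 mm high. Origin: underside centre.
- tape_roll: Bystander: roll of tan tape lying flat, 84 mm across, 24 mm high. Origin: underside centre.
- sanding_block: Bystander: cork sanding block, 55 x 100 x 30 mm. Origin: underside centre.
- mug: Bystander: blue mug, 80 mm across, 90 mm high, handle at +y. Origin: underside centre.
Things that resemble listed ones, but are neither listed nor needed, are in the scene too. What is shaped like the offcut_1 but pink or purple is not meant.

How it is judged:
By the outcome, as a careful person would: the job done as asked, in the order asked, and still so for the second after the job is handed in, with the robot touching nothing.
Of wheel_A, wheel_B, wheel_C only 2 to 3 are there at a start; the rules pass over those that are not, and their reading is None.
At some moment in a run one of block_1, block_2, block_3 may be knocked a few centimetres aside while the robot is not near it.
Once in a run the grip may slacken for a moment while it holds something.
It also fails if it takes over 210 s, if anything falls off the work surface, if the arm or the gripper's body presses on something with over 40 N, if the wrist force passes 120 N, or if a joint passes its speed limit or range.

## Working session

There is one attempt and no reset: what is moved stays moved. The work goes in short steps, Python scripts to look and compute and a tool call to move; the robot and the scene stay as the last step left them, time stands still between calls to the robot, and variables do not carry over. Pictures are saved under pics/ and viewed, about 12 in all and at most 16, crops included, and the job is handed in when it is done.

Besides the shell and the picture viewer there is one more tool, called in YAML: its name, and indented under it one key for each argument. apply_moves: Moves the arm, as the interface text tells. Its arguments: {"type":"object","properties":{"moves":{"type":"array","items":{"type":"array","items":{"type":"array","items":{"type":"number"}}}},"force":{"type":"number"}},"required":["moves"]}

```bash
mkdir -p pics; cat > h.py <<'E'
import numpy as np, cv2
from plant import ctrl
def cal(n):
    c=ctrl.get_calibration(n); return np.array(c["camera_matrix"]),np.array(c["cam_to_world"]),c
def snap(n,f):
    im=np.array(ctrl.read_camera(n)); cv2.imwrite(f"pics/{f}.png",im[:,:,::-1]); return im
def px2w(n,u,v,z):
    K,T,_=cal(n); d=np.linalg.solve(K,[u,v,1.]); d=T[:3,:3]@(d*[1,-1,-1]); o=T[:3,3]
    return o+d*(z-o[2])/d[2]
def w2px(n,p):
    K,T,_=cal(n); c=T[:3,:3].T@(np.array(p)-T[:3,3]); q=K@(c*[1,-1,-1]); return q[:2]/q[2]
E
python3 - <<'E'
from h import *
for n in("top","side"):
    snap(n,n+"0"); K,T,c=cal(n); print(n,K,T,[k for k in c])
print(ctrl.get_state())
E
```

```text
top [[552.99458296   0.         324.77469344]
 [  0.         552.99458296 239.42034387]
 [  0.           0.           1.        ]] [[ 0.03771965  0.97637567 -0.21276227  0.15439465]
 [-0.9992852   0.0373904  -0.00557246 -0.01284317]
 [ 0.00251445  0.21282038  0.9770881   1.41894803]
 [ 0.          0.          0.          1.        ]] ['camera_matrix', 'cam_to_world']
side [[586.04981416   0.         323.69560043]
 [  0.         586.04981416 239.90322456]
 [  0.           0.           1.        ]] [[ 0.98409635  0.09009985 -0.15308946  0.14978426]
 [-0.17747325  0.53551996 -0.82566435 -1.53346163]
 [ 0.00759023  0.83970256  0.54299355  1.09577764]
 [ 0.          0.          0.          1.        ]] ['camera_matrix', 'cam_to_world']
{'time': 0.1, 'qpos': array([ 9.80987324e-01,  2.87104302e-01,  1.57803320e+00, -7.41665218e-06,
        1.27861999e+00, -1.50024108e-01]), 'dq': array([-0.0008303 , -0.0026165 , -0.00401463, -0.0016407 ,  0.00151683,
       -0.00121016]), 'joint_efforts': array([ 1.38838313e-03, -4.07294655e+01, -2.93698722e+01, -1.78345849e-04,
        3.41154460e-03, -3.55810357e-06]), 'eef_pos': array([0.28703004, 0.61027014, 0.23006595]), 'tcp_rot': array([ 2.18123488e-01,  9.75920577e-01, -1.01048347e-03, -3.88024752e-04]), 'contact_force': array([0.27002535, 0.23186103, 0.22349909]), 'wrist_torque': array([0.01141663, 0.00414772, 0.03345007]), 'opening': 0.9993018520181473}
```

View pics/top0.png

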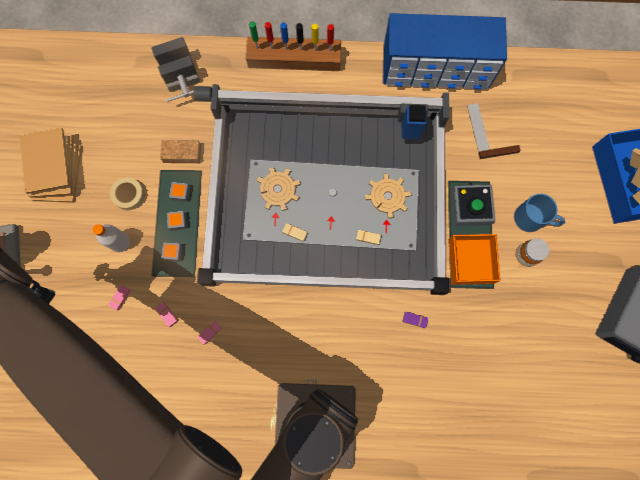

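View pics/side0.png

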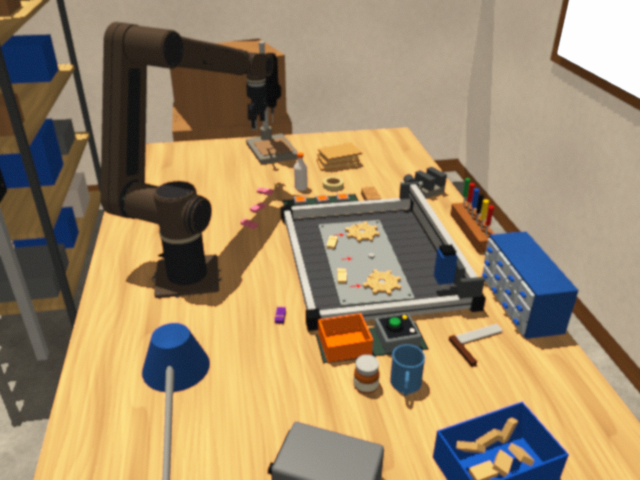

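The top view shows wheels A (278,188) and C (388,195), with peg B empty at (333,192). Offcuts are at (295,232) and (369,237), blocks at (179,190), (176,219) and (172,251), the button at (478,204) and the bin at (475,259). Next I'll measure by colour segmentation.

```bash
cat > m.py <<'E'
from h import *
def rect(im,x0,x1,y0,y1,z,s):  # orthographic: up=+x, left=+y ; s px per m
    W=int((y1-y0)*s);H=int((x1-x0)*s)
    src=np.float32([w2px("top",[x,y,z]) for x,y in((x1,y1),(x1,y0),(x0,y0),(x0,y1))])
    M=cv2.getPerspectiveTransform(src,np.float32([[0,0],[W,0],[W,H],[0,H]]))
    return cv2.warpPerspective(im,M,(W,H),flags=cv2.INTER_CUBIC)
def blobs(im,box,lo,hi,z,amin=15):
    hsv=cv2.cvtColor(im,cv2.COLOR_RGB2HSV); m=cv2.inRange(hsv,np.array(lo),np.array(hi))
    k=np.zeros_like(m);u0,v0,u1,v1=box;k[v0:v1,u0:u1]=m[v0:v1,u0:u1]
    n,l,st,c=cv2.connectedComponentsWithStats(k); r=[]
    for i in range(1,n):
        if st[i,4]<amin: continue
        vs,us=np.nonzero(l==i)
        P=np.array([px2w("top",u,v,z)[:2] for u,v in zip(us,vs)])
        (c0,sz,a)=cv2.minAreaRect((P*1000).astype(np.float32))
        C=np.cov(P.T);w,V=np.linalg.eigh(C);ax=np.degrees(np.arctan2(V[1,1],V[0,1]))%180
        print("px",c[i].round(1),"n",st[i,4],"mean",P.mean(0).round(4),"rect",np.round(c0,1),np.round(sz,1),round(a,1),"axis",ax.round(1)); r.append(P.mean(0))
    return r
E
python3 - <<'E'
from m import *
im=cv2.imread("pics/top0.png")[:,:,::-1].copy()
print("blocks");blobs(im,(155,170,200,275),(3,150,120),(20,255,255),.030)
print("offcuts");blobs(im,(280,222,385,246),(12,60,140),(32,200,255),.036)
print("arrows");blobs(im,(265,205,395,236),(0,120,90),(4,255,255),.022,5)
print("wheels");blobs(im,(255,165,415,220),(8,60,100),(32,220,255),.034)
print("btn");blobs(im,(455,185,495,225),(45,100,50),(80,255,255),.055)
print("bin");blobs(im,(445,230,505,290),(3,150,60),(20,255,255),.055)
print("board corners",[px2w("top",u,v,.022)[:2].round(4) for u,v in((250,160),(418,170),(415,249),(244,241))])
r=rect(im,.45,.72,-.26,.26,.034,1500);cv2.imwrite("pics/r0.png",r[:,:,::-1]);print(r.shape)
E
```

```text
blocks
px [177.7 189.9] n 143 mean [0.5749 0.3852] rect [575.  385.1] [31.6 31.6] 84.8 axis 13.6
px [174.9 219. ] n 148 mean [0.4961 0.3849] rect [496.2 384.7] [32. 31.] 5.6 axis 58.3
px [170.  250.4] n 148 mean [0.4129 0.3897] rect [414.  389.6] [31.3 30.8] 2.2 axis 146.0
offcuts
px [294.1 231.6] n 247 mean [0.4731 0.0745] rect [473.1  74.3] [60.8 27.1] 68.6 axis 68.5
px [368.1 236.6] n 246 mean [ 0.4672 -0.1155] rect [ 467.4 -115.6] [61.4 27.7] 82.5 axis 80.9
arrows
px [274.9 217.9] n 37 mean [0.5111 0.1272] rect [508.5 125.3] [31.4 15.8] 16.9 axis 179.0
px [330.7 220.7] n 36 mean [ 0.5091 -0.0183] rect [504.9 -20. ] [32.4 17.4] 20.0 axis 176.9
px [386.1 224.7] n 38 mean [ 0.504  -0.1627] rect [ 501.1 -161. ] [17.4 31.3] 65.1 axis 174.9
wheels
px [277.9 188.3] n 1109 mean [0.5882 0.1226] rect [588.6 124.4] [114.7 112.6] 41.0 axis 19.8Traceback (most recent call last):
  File "<stdin>", line 6, in <module>
  File "m.py", line 14, in blobs
    P=np.array([px2w("top",u,v,z)[:2] for u,v in zip(us,vs)])
                ~~~~^^^^^^^^^^^^^
  File "h.py", line 8, in px2w
    K,T,_=cal(n); d=np.linalg.solve(K,[u,v,1.]); d=T[:3,:3]@(d*[1,-1,-1]); o=T[:3,3]
          ~~~^^^
  File "h.py", line 4, in cal
    c=ctrl.get_calibration(n); return np.array(c["camera_matrix"]),np.array(c["cam_to_world"]),c
ValueError: time passes only in moves, steps and waits
```

```bash
python3 - <<'E'
import re
s=open('h.py').read()
s=s.replace('def cal(n):\n','import functools\n@functools.lru_cache(None)\ndef cal(n):\n').replace("ctrl.get_calibration(n)","ctrl.get_calibration(n)")
open('h.py','w').write(s)
E
python3 - <<'E'
from m import *
im=cv2.imread("pics/top0.png")[:,:,::-1].copy()
print("wheels");blobs(im,(255,165,415,220),(8,60,100),(32,220,255),.034)
print("btn");blobs(im,(455,185,495,225),(45,100,50),(80,255,255),.060)
print("bin");blobs(im,(445,230,505,290),(3,150,60),(20,255,255),.055)
print("board corners",[px2w("top",u,v,.022)[:2].round(4) for u,v in((250,160),(418,170),(415,249),(244,241))])
r=rect(im,.45,.72,-.26,.26,.034,1500);cv2.imwrite("pics/r0.png",r[:,:,::-1]);print(r.shape)
E
```

```text
wheels
px [277.9 188.3] n 1109 mean [0.5882 0.1226] rect [588.6 124.4] [114.7 112.6] 41.0 axis 19.8
px [388.  194.9] n 1122 mean [ 0.5811 -0.1653] rect [ 585.7 -168.9] [119.8 107.9] 50.9 axis 50.5
btn
px [476.8 204.4] n 126 mean [ 0.5565 -0.3894] rect [ 556.3 -389.8] [29.1 31.3] 2.2 axis 121.1
bin
px [474.  258.9] n 2454 mean [ 0.416  -0.3807] rect [ 416.4 -380.8] [127.5 124.8] 3.5 axis 154.1
board corners [array([0.6676, 0.2027]), array([ 0.6569, -0.2455]), array([ 0.4422, -0.2381]), array([0.4464, 0.2034])]
(404, 780, 3)
```

View pics/r0.png

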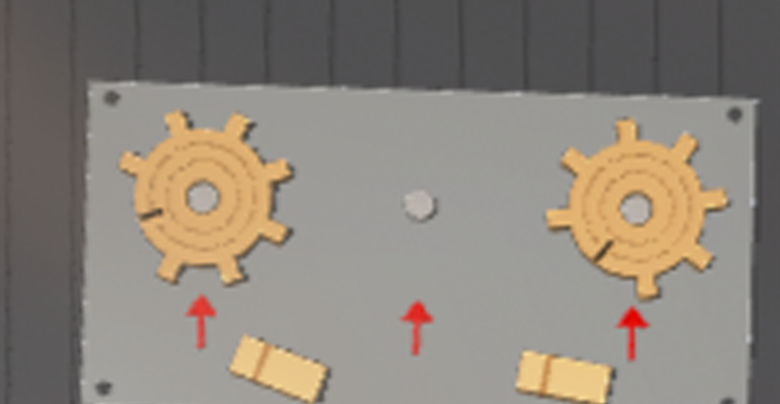

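Scene: A's notch mark is at about 108°, C's at about 141°, and the board yaw is about -1.4°. I'll add a planning helper that gives row values from the current state, then fetch offcut 1.

```bash
cat > p.py <<'E'
import sys, numpy as np
from scipy.spatial.transform import Rotation as R
from plant import ctrl
def st():
    s=ctrl.get_state(); M=R.from_quat(s["tcp_rot"]).as_matrix()
    return s,M
def plan(p,ya,n,quiet=0):
    """rows from here to TCP p, jaw (tool y) world angle ya deg, tool down"""
    s,M=st(); a=np.radians(ya); y=np.array([np.cos(a),np.sin(a),0]); z=np.array([0,0,-1.]); T=np.c_[np.cross(y,z),y,z]
    rv=R.from_matrix(M.T@T).as_rotvec(degrees=True); d=np.array(p)-s["eef_pos"]
    print("t",round(s["time"],2),"pos",s["eef_pos"].round(4),"ya",np.degrees(np.arctan2(M[1,1],M[0,1])).round(1),"F",np.round(s["contact_force"],1),"open",round(s["opening"],3),"q6",s["qpos"][5].round(2))
    print("one-row:",(M.T@d).round(4),rv.round(1))
    for i in range(n):
        Mi=M@R.from_rotvec(rv*i/n,degrees=True).as_matrix()
        print([float(v) for v in (Mi.T@d/n).round(4)]+[float(v) for v in (rv/n).round(1)])
if __name__=="__main__":
    a=[float(v) for v in sys.argv[1:]]; plan(a[:3],a[3],int(a[4]))
E
python3 p.py .473 .0745 .14 -21.5 12
```

```text
t 0.1 pos [0.287  0.6103 0.2301] ya 64.8 F [0.3 0.2 0.2] open 0.999 q6 -0.15
one-row: [-0.3964 -0.4054  0.0908] [-0.1  0.1 86.3]
[-0.033, -0.0338, 0.0076, -0.0, 0.0, 7.2]
[-0.037, -0.0294, 0.0076, -0.0, 0.0, 7.2]
[-0.0404, -0.0245, 0.0075, -0.0, 0.0, 7.2]
[-0.0431, -0.0193, 0.0075, -0.0, 0.0, 7.2]
[-0.0452, -0.0137, 0.0075, -0.0, 0.0, 7.2]
[-0.0466, -0.008, 0.0075, -0.0, 0.0, 7.2]
[-0.0472, -0.0021, 0.0075, -0.0, 0.0, 7.2]
[-0.0471, 0.0039, 0.0075, -0.0, 0.0, 7.2]
[-0.0462, 0.0097, 0.0075, -0.0, 0.0, 7.2]
[-0.0447, 0.0154, 0.0075, -0.0, 0.0, 7.2]
[-0.0424, 0.0209, 0.0075, -0.0, 0.0, 7.2]
[-0.0394, 0.0261, 0.0075, -0.0, 0.0, 7.2]
```

apply_moves:
  moves:
    - [[-0.033,-0.034,0,0,0,7.2,-1],[-0.037,-0.029,0,0,0,7.2,-1],[-0.04,-0.0245,0.007,0,0,7.2,-1],[-0.043,-0.019,0.008,0,0,7.2,-1],[-0.045,-0.014,0.008,0,0,7.2,-1],[-0.0465,-0.008,0.008,0,0,7.2,-1],[-0.047,-0.002,0.008,0,0,7.2,-1],[-0.047,0.004,0.008,0,0,7.2,-1],[-0.046,0.01,0.008,0,0,7.2,-1],[-0.045,0.015,0.008,0,0,7.2,-1],[-0.042,0.021,0.008,0,0,7.2,-1],[-0.039,0.026,0.008,0,0,7.2,-1]]
  force: 40

```text
time: 1.3
eef_pos: [0.4598, 0.0563, 0.1444]
tcp_rot: [0.841, 0.541, -0.002, 0.001]
contact_force: [0.9, 0.9, 0.2]
opening: 0.999
```

```bash
python3 p.py .473 .0745 .06 -21.5 4
```

```text
t 1.3 pos [0.4598 0.0563 0.1444] ya -24.5 F [0.9 0.9 0.2] open 0.999 q6 0.33
one-row: [0.0224 0.0046 0.0843] [-0.1  0.2 -3. ]
[0.0056, 0.0012, 0.0211, -0.0, 0.1, -0.7]
[0.0056, 0.0012, 0.0211, -0.0, 0.1, -0.7]
[0.0055, 0.0013, 0.0211, -0.0, 0.1, -0.7]
[0.0055, 0.0013, 0.0211, -0.0, 0.1, -0.7]
```

apply_moves:
  moves:
    - [[0.022,0.005,0.03,0,0,-3,-0.3],[0,0,0.03,0,0,0,-0.3],[0,0,0.02,0,0,0,-0.3],[0,0,0,0,0,0,-0.3]]

```text
time: 1.7
eef_pos: [0.476, 0.0633, 0.0613]
tcp_rot: [0.832, 0.555, -0.002, 0.002]
contact_force: [-0.6, 0.1, -0.1]
opening: 0.65
```

```bash
python3 p.py .473 .0745 .026 -21.5 3
```

```text
t 1.7 pos [0.476  0.0633 0.0613] ya -22.6 F [-0.6  0.1 -0.1] open 0.65 q6 0.32
one-row: [ 0.0093 -0.0071  0.0353] [ 0.   0.3 -1.1]
[0.0031, -0.0024, 0.0118, 0.0, 0.1, -0.4]
[0.0031, -0.0024, 0.0118, 0.0, 0.1, -0.4]
[0.0031, -0.0023, 0.0118, 0.0, 0.1, -0.4]
```

apply_moves:
  moves:
    - [[0.009,-0.007,0.01,0,0.3,-1.1,-0.3],[0,0,0.01,0,0,0,-0.3],[0,0,0.01,0,0,0,-0.3],[0,0,0.004,0,0,0,-0.3],[0,0,0,0,0,0,-0.3]]

```text
time: 2.2
eef_pos: [0.4738, 0.0764, 0.0269]
tcp_rot: [0.826, 0.564, 0.002, 0.001]
contact_force: [0.4, 0.0, 0.1]
opening: 0.651
```

```bash
python3 p.py .473 .0745 .026 -21.5 1
```

```text
t 2.2 pos [0.4738 0.0764 0.0269] ya -21.3 F [0.4 0.  0.1] open 0.651 q6 0.32
one-row: [-0.0021 -0.0001  0.0009] [ 0.2 -0.1  0.2]
[-0.0021, -0.0001, 0.0009, 0.2, -0.1, 0.2]
```

Close, lift.

apply_moves:
  moves:
    - [[-0.002,0,0.001,0,0,0,1],[0,0,0,0,0,0,1],[0,0,0,0,0,0,1],[0,0,0,0,0,0,1],[0,0,0,0,0,0,1],[0,0,0,0,0,0,1],[0,0,-0.02,0,0,0,1],[0,0,-0.04,0,0,0,1],[0,0,-0.04,0,0,0,1],[0,0,0,0,0,0,1]]

```text
time: 3.2
eef_pos: [0.4724, 0.0741, 0.1292]
tcp_rot: [0.826, 0.564, 0.001, 0.001]
contact_force: [0.0, -0.4, -0.0]
opening: 0.286
```

```bash
python3 p.py .43 -.381 .12 -45 12
```

```text
t 3.2 pos [0.4724 0.0741 0.1292] ya -21.3 F [ 0.  -0.4 -0. ] open 0.286 q6 0.31
one-row: [-0.4394  0.1259  0.0089] [ 0.1 -0.1 23.7]
[-0.0366, 0.0105, 0.0007, 0.0, -0.0, 2.0]
[-0.0362, 0.0117, 0.0007, 0.0, -0.0, 2.0]
[-0.0358, 0.013, 0.0007, 0.0, -0.0, 2.0]
[-0.0353, 0.0142, 0.0008, 0.0, -0.0, 2.0]
[-0.0348, 0.0154, 0.0008, 0.0, -0.0, 2.0]
[-0.0343, 0.0166, 0.0008, 0.0, -0.0, 2.0]
[-0.0337, 0.0178, 0.0008, 0.0, -0.0, 2.0]
[-0.0331, 0.0189, 0.0008, 0.0, -0.0, 2.0]
[-0.0324, 0.0201, 0.0008, 0.0, -0.0, 2.0]
[-0.0317, 0.0212, 0.0008, 0.0, -0.0, 2.0]
[-0.0309, 0.0222, 0.0008, 0.0, -0.0, 2.0]
[-0.0301, 0.0233, 0.0008, 0.0, -0.0, 2.0]
```

```bash
python3 p.py .416 -.365 .12 -92 12|cut -c1-40
```

```text
t 3.2 pos [0.4724 0.0741 0.1292] ya -21.
one-row: [-0.4296  0.107   0.0089] [ 0.1
[-0.0358, 0.0089, 0.0007, 0.0, -0.0, 5.9
[-0.0347, 0.0125, 0.0007, 0.0, -0.0, 5.9
[-0.0332, 0.016, 0.0008, 0.0, -0.0, 5.9]
[-0.0314, 0.0194, 0.0008, 0.0, -0.0, 5.9
[-0.0292, 0.0225, 0.0008, 0.0, -0.0, 5.9
[-0.0268, 0.0254, 0.0008, 0.0, -0.0, 5.9
[-0.024, 0.028, 0.0008, 0.0, -0.0, 5.9]
[-0.021, 0.0303, 0.0008, 0.0, -0.0, 5.9]
[-0.0178, 0.0323, 0.0008, 0.0, -0.0, 5.9
[-0.0144, 0.034, 0.0008, 0.0, -0.0, 5.9]
[-0.0109, 0.0353, 0.0008, 0.0, -0.0, 5.9
[-0.0072, 0.0362, 0.0008, 0.0, -0.0, 5.9
```

apply_moves:
  moves:
    - [[-0.036,0.009,0,0,0,5.9,1],[-0.035,0.0125,0,0,0,5.9,1],[-0.033,0.016,0,0,0,5.9,1],[-0.0315,0.0195,0,0,0,5.9,1],[-0.029,0.0225,0,0,0,5.9,1],[-0.027,0.0255,0,0,0,5.9,1],[-0.024,0.028,0,0,0,5.9,1],[-0.021,0.03,0,0,0,5.9,1],[-0.018,0.032,0,0,0,5.9,1],[-0.0145,0.034,0,0,0,5.9,1],[-0.011,0.035,0,0,0,5.9,1],[0,0,0,0,0,0,1]]

```text
time: 4.4
eef_pos: [0.4082, -0.3401, 0.123]
tcp_rot: [1.0, 0.011, 0.002, -0.002]
contact_force: [0.2, -0.0, 0.8]
opening: 0.288
```

```bash
python3 p.py .416 -.365 .12 -92 1; python3 - <<'E'
from m import *
im=snap("top","t1");cv2.imwrite("pics/c1.png",cv2.resize(im[150:300,420:570],None,fx=4,fy=4)[:,:,::-1])
E
```

```text
t 4.4 pos [ 0.4082 -0.3401  0.123 ] ya -88.7 F [ 0.2 -0.   0.8] open 0.288 q6 0.66
one-row: [0.0073 0.0251 0.003 ] [-0.2 -0.2  3.3]
[0.0073, 0.0251, 0.003, -0.2, -0.2, 3.3]
```

View pics/c1.png

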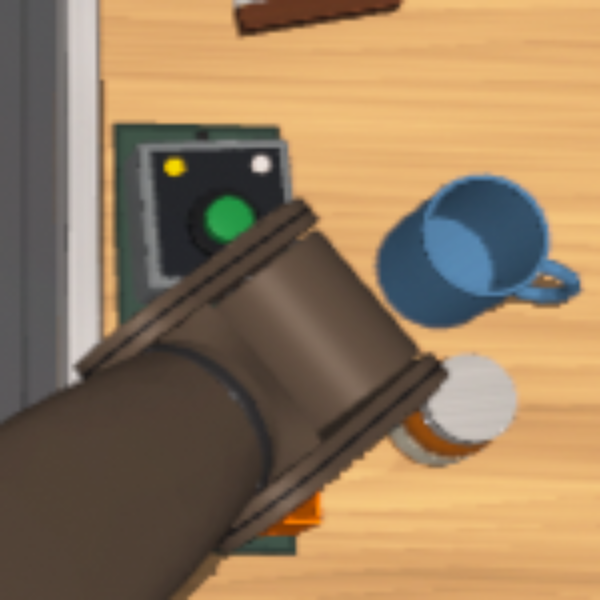

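The arm hides the bin and the offcut is still held, so I'll lower it into the bin and release with a small opening.

apply_moves:
  moves:
    - [[0.007,0.022,0.02,0,0,3,1],[0,0,0.03,0,0,0,1],[0,0,0.022,0,0,0,1],[0,0,0,0,0,0,1],[0,0,0,0,0,0,0],[0,0,0,0,0,0,0],[0,0,0,0,0,0,0],[0,0,-0.02,0,0,0,0],[0,0,-0.03,0,0,0,0],[0,0,-0.03,0,0,0,0],[0,0,0,0,0,0,0]]

```text
time: 5.55
eef_pos: [0.4183, -0.3588, 0.1298]
tcp_rot: [1.0, -0.002, 0.003, 0.008]
contact_force: [0.7, -0.2, 0.7]
opening: 0.501
```

```bash
python3 p.py .4675 -.1155 .09 -9 8
```

```text
t 5.55 pos [ 0.4183 -0.3588  0.1298] ya -90.3 F [ 0.7 -0.2  0.7] open 0.501 q6 0.69
one-row: [ 0.0479 -0.2442  0.036 ] [  1.    0.4 -81.3]
[0.006, -0.0305, 0.0045, 0.1, 0.1, -10.2]
[0.0113, -0.029, 0.0046, 0.1, 0.1, -10.2]
[0.0162, -0.0265, 0.0047, 0.1, 0.1, -10.2]
[0.0206, -0.0232, 0.0047, 0.1, 0.1, -10.2]
[0.0244, -0.0192, 0.0048, 0.1, 0.1, -10.2]
[0.0274, -0.0146, 0.0048, 0.1, 0.1, -10.2]
[0.0295, -0.0096, 0.0049, 0.1, 0.1, -10.2]
[0.0308, -0.0042, 0.0049, 0.1, 0.1, -10.2]
```

apply_moves:
  moves:
    - [[0.005,-0.024,0,0,0,-8.1,0],[0.008,-0.0235,0,0,0,-8.1,0],[0.011,-0.022,0,0,0,-8.1,0],[0.014,-0.02,0,0,0,-8.1,0],[0.017,-0.018,0,0,0,-8.1,0],[0.02,-0.015,0.005,0,0,-8.1,0],[0.022,-0.012,0.005,0,0,-8.1,0],[0.0235,-0.009,0.01,0,0,-8.1,0],[0.0245,-0.005,0.01,0,0,-8.1,0],[0.025,-0.002,0.005,1,0.4,-7,-0.2],[0,0,0,0,0,0,-0.2]]

```text
time: 6.65
eef_pos: [0.4568, -0.0904, 0.0794]
tcp_rot: [0.745, 0.667, -0.006, -0.013]
contact_force: [-0.4, 0.1, 0.0]
opening: 0.601
```

```bash
python3 p.py .4675 -.1155 .026 -9 1;  python3 - <<'E'
from m import *
im=snap("top","t2");cv2.imwrite("pics/c2.png",cv2.resize(im[150:300,360:510],None,fx=4,fy=4)[:,:,::-1])
E
```

```text
t 6.65 pos [ 0.4568 -0.0904  0.0794] ya -6.3 F [-0.4  0.1  0. ] open 0.601 q6 -0.3
one-row: [-0.0241  0.0148  0.0529] [-1.6 -0.4  2.7]
[-0.0241, 0.0148, 0.0529, -1.6, -0.4, 2.7]
```

View pics/c2.png

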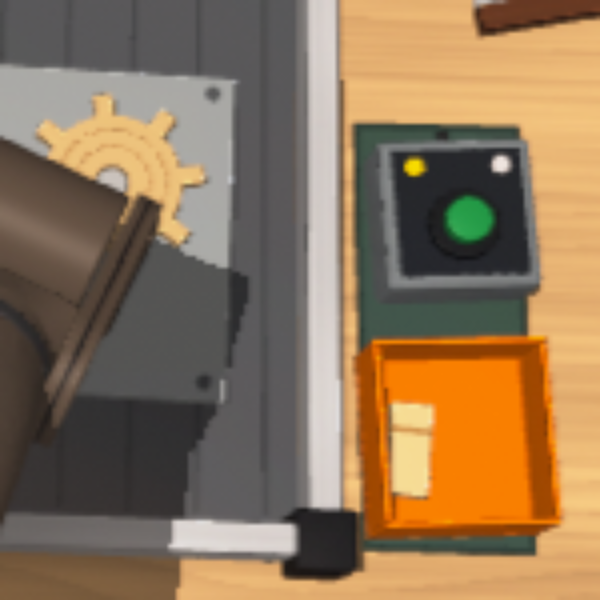

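The first offcut is lying in the bin at crop pixel (412,450). Next is offcut 2.

apply_moves:
  moves:
    - [[-0.024,0.015,0.01,-1.6,-0.4,2.7,-0.2],[0,0,0.02,0,0,0,-0.2],[0,0,0.01,0,0,0,-0.2],[0,0,0,0,0,0,-0.2]]

```text
time: 7.1
eef_pos: [0.4685, -0.118, 0.0376]
tcp_rot: [0.763, 0.646, 0.0, 0.002]
contact_force: [0.4, -0.5, -0.0]
opening: 0.6
```

```bash
python3 p.py .4675 -.1155 .026 -9 1
```

```text
t 7.1 pos [ 0.4685 -0.118   0.0376] ya -9.5 F [ 0.4 -0.5 -0. ] open 0.6 q6 -0.29
one-row: [ 0.0023 -0.0014  0.0116] [ 0.2  0.1 -0.5]
[0.0023, -0.0014, 0.0116, 0.2, 0.1, -0.5]
```

apply_moves:
  moves:
    - [[0.002,-0.001,0.008,0,0,0,-0.2],[0,0,0.004,0,0,0,-0.2],[0,0,0,0,0,0,1],[0,0,0,0,0,0,1],[0,0,0,0,0,0,1],[0,0,0,0,0,0,1],[0,0,0,0,0,0,1],[0,0,-0.02,0,0,0,1],[0,0,-0.04,0,0,0,1],[0,0,-0.04,0,0,0,1],[0,0,0,0,0,0,1]]

```text
time: 8.2
eef_pos: [0.4672, -0.1154, 0.129]
tcp_rot: [0.763, 0.646, -0.0, 0.001]
contact_force: [0.5, -0.7, 0.5]
opening: 0.293
```

```bash
python3 p.py .418 -.392 .125 -92 10
```

```text
t 8.2 pos [ 0.4672 -0.1154  0.129 ] ya -9.5 F [ 0.5 -0.7  0.5] open 0.293 q6 -0.29
one-row: [-0.2809 -0.0028  0.0045] [ 0.2  0.  82.5]
[-0.0281, -0.0003, 0.0005, 0.0, 0.0, 8.2]
[-0.0278, 0.0038, 0.0005, 0.0, 0.0, 8.2]
[-0.027, 0.0077, 0.0005, 0.0, 0.0, 8.2]
[-0.0256, 0.0115, 0.0004, 0.0, 0.0, 8.2]
[-0.0237, 0.0151, 0.0004, 0.0, 0.0, 8.2]
[-0.0213, 0.0183, 0.0004, 0.0, 0.0, 8.2]
[-0.0185, 0.0212, 0.0004, 0.0, 0.0, 8.2]
[-0.0152, 0.0236, 0.0004, 0.0, 0.0, 8.2]
[-0.0117, 0.0255, 0.0004, 0.0, 0.0, 8.2]
[-0.0079, 0.027, 0.0004, 0.0, 0.0, 8.2]
```

apply_moves:
  moves:
    - [[-0.028,0,0,0,0,8.2,1],[-0.028,0.004,0,0,0,8.2,1],[-0.027,0.008,0,0,0,8.2,1],[-0.0255,0.0115,0,0,0,8.2,1],[-0.024,0.015,0,0,0,8.2,1],[-0.021,0.018,0,0,0,8.2,1],[-0.0185,0.021,0,0,0,8.2,1],[-0.015,0.0235,0,0,0,8.2,1],[-0.012,0.0255,0,0,0,8.2,1],[-0.008,0.027,0,0,0,8.2,1],[0,0,0,0,0,0,1]]

```text
time: 9.3
eef_pos: [0.4086, -0.3982, 0.1235]
tcp_rot: [0.999, -0.042, -0.0, -0.001]
contact_force: [-0.0, 1.4, -0.7]
opening: 0.295
```

```bash
python3 p.py .418 -.392 .055 -92 1
```

```text
t 9.3 pos [ 0.4086 -0.3982  0.1235] ya -94.8 F [-0.   1.4 -0.7] open 0.295 q6 0.7
one-row: [ 0.0089 -0.0068  0.0685] [-0.1  0.  -2.8]
[0.0089, -0.0068, 0.0685, -0.1, 0.0, -2.8]
```

apply_moves:
  moves:
    - [[0.009,0,0.02,0,0,-2.8,1],[0,0,0.03,0,0,0,1],[0,0,0.018,0,0,0,1],[0,0,0,0,0,0,1],[0,0,0,0,0,0,0.2],[0,0,0,0,0,0,0.2],[0,0,0,0,0,0,0.2],[0,0,-0.02,0,0,0,0.2],[0,0,-0.03,0,0,0,0.2],[0,0,-0.04,0,0,0,0.2],[0,0,-0.04,0,0,0,0.2],[0,0,0,0,0,0,0.2]]

```text
time: 10.5
eef_pos: [0.4191, -0.397, 0.1921]
tcp_rot: [1.0, -0.012, 0.002, 0.0]
contact_force: [-0.4, -0.1, 1.3]
opening: 0.399
```

```bash
python3 - <<'E'
from m import *
im=cv2.imread("pics/top0.png")[:,:,::-1].copy()
r=rect(im,.45,.72,-.26,.26,.034,2000)
hsv=cv2.cvtColor(r,cv2.COLOR_RGB2HSV); m=cv2.inRange(hsv,(8,60,100),(32,220,255))
for nm,c0 in(("A",(.5887,.1247)),("C",(.5813,-.1647))):
    from scipy.optimize import minimize
    def prof(c,rr):
        a=np.radians(np.arange(0,360,.5))
        x=c[0]+rr*np.cos(a);y=c[1]+rr*np.sin(a)
        return cv2.remap(m,((.26-y)*2000).astype(np.float32)[None],((.72-x)*2000).astype(np.float32)[None],cv2.INTER_LINEAR)[0]/255.
    # centre: hub disc fit (r=46 root disc) : balance of mask on ring r 44..48 -> maximise in-disc minus out of teeth gaps
    best=max(((sum(prof((c0[0]+dx,c0[1]+dy),rr).mean() for rr in(.030,.036,.040,.043))-sum(abs(np.fft.fft(prof((c0[0]+dx,c0[1]+dy),rr))[1]) for rr in(.046,.048))/720,dx,dy) for dx in np.arange(-.004,.0041,.0005) for dy in np.arange(-.004,.0041,.0005)))
    c=(c0[0]+best[1],c0[1]+best[2])
    f=sum(prof(c,rr) for rr in(.051,.053,.055,.057))
    a=np.radians(np.arange(0,360,.5)); ph=np.degrees(np.angle((f*np.exp(1j*8*a)).sum()))/8
    ang=[(ph+45*k)%360 for k in range(8)]
    val=[f[np.abs((np.arange(0,360,.5)-t+180)%360-180)<6].mean().round(2) for t in ang]
    print(nm,np.round(c,4),list(zip(np.round(ang,1),val)))
E
```

```text
A [0.5882 0.1242] [(np.float64(19.7), np.float64(4.0)), (np.float64(64.7), np.float64(4.0)), (np.float64(109.7), np.float64(0.0)), (np.float64(154.7), np.float64(4.0)), (np.float64(199.7), np.float64(4.0)), (np.float64(244.7), np.float64(4.0)), (np.float64(289.7), np.float64(4.0)), (np.float64(334.7), np.float64(4.0))]
C [ 0.5803 -0.1642] [(np.float64(7.3), np.float64(4.0)), (np.float64(52.3), np.float64(4.0)), (np.float64(97.3), np.float64(4.0)), (np.float64(142.3), np.float64(0.0)), (np.float64(187.3), np.float64(4.0)), (np.float64(232.3), np.float64(4.0)), (np.float64(277.3), np.float64(4.0)), (np.float64(322.3), np.float64(4.0))]
```

Both wheels are measured: A's notch is at 109.7° and C's at 142.3°, with the target at 178.6°. I'll grip the C tooth at 187.3° and swing it +36.3°.

```bash
python3 p.py .5212 -.1721 .12 -82.7 6
```

```text
t 10.5 pos [ 0.4191 -0.397   0.1921] ya -91.3 F [-0.4 -0.1  1.3] open 0.399 q6 0.66
one-row: [ 0.0965 -0.2272  0.0724] [ 0.  -0.2 -8.6]
[0.0161, -0.0379, 0.0121, 0.0, -0.0, -1.4]
[0.017, -0.0375, 0.0121, 0.0, -0.0, -1.4]
[0.018, -0.037, 0.0121, 0.0, -0.0, -1.4]
[0.0189, -0.0366, 0.012, 0.0, -0.0, -1.4]
[0.0198, -0.0361, 0.012, 0.0, -0.0, -1.4]
[0.0207, -0.0356, 0.012, 0.0, -0.0, -1.4]
```

apply_moves:
  moves:
    - [[0.016,-0.038,0,0,0,-1.4,0.4],[0.017,-0.0375,0,0,0,-1.4,0.4],[0.018,-0.037,0.018,0,0,-1.4,0.4],[0.019,-0.0365,0.018,0,0,-1.4,0.4],[0.02,-0.036,0.018,0,0,-1.4,0.4],[0.02,-0.0355,0.018,0,0,-1.4,0.4],[0,0,0,0,0,0,0.4]]

```text
time: 11.2
eef_pos: [0.527, -0.1693, 0.1257]
tcp_rot: [0.998, 0.063, 0.009, 0.008]
contact_force: [-0.2, -0.1, -0.3]
opening: 0.295
```

```bash
python3 p.py .5212 -.1721 .06 -82.7 1
```

```text
t 11.2 pos [ 0.527  -0.1693  0.1257] ya -82.8 F [-0.2 -0.1 -0.3] open 0.295 q6 0.96
one-row: [-0.0072  0.0009  0.0657] [ 0.9 -0.9 -0.1]
[-0.0072, 0.0009, 0.0657, 0.9, -0.9, -0.1]
```

apply_moves:
  moves:
    - [[-0.006,0.001,0.02,0.9,-0.9,0,0.4],[0,0,0.03,0,0,0,0.4],[0,0,0.015,0,0,0,0.4],[0,0,0,0,0,0,0.4]]

```text
time: 11.6
eef_pos: [0.5236, -0.1716, 0.0616]
tcp_rot: [0.998, 0.065, 0.003, 0.002]
contact_force: [-0.7, -0.1, -0.3]
opening: 0.303
```

```bash
python3 p.py .5212 -.1721 .026 -82.7 1
```

```text
t 11.6 pos [ 0.5236 -0.1716  0.0616] ya -82.6 F [-0.7 -0.1 -0.3] open 0.303 q6 0.94
one-row: [-0.0027 -0.      0.0356] [ 0.3 -0.3  0.1]
[-0.0027, -0.0, 0.0356, 0.3, -0.3, 0.1]
```

apply_moves:
  moves:
    - [[-0.003,0,0.015,0.3,-0.3,0,0.4],[0,0,0.012,0,0,0,0.4],[0,0,0.008,0,0,0,0.4],[0,0,0,0,0,0,0.4],[0,0,0,0,0,0,1],[0,0,0,0,0,0,1],[0,0,0,0,0,0,1],[0,0,0,0,0,0,1],[0,0,0,0,0,0,1]]
  force: 25

```text
time: 12.5
eef_pos: [0.5228, -0.1747, 0.0281]
tcp_rot: [0.998, 0.064, 0.003, 0.002]
contact_force: [-0.9, -0.5, -1.5]
opening: 0.129
```

```bash
cat > arc.py <<'E'
import sys; from p import *
cx,cy,r,a1,z,n=map(float,sys.argv[1:]); s,M=st(); n=int(n)
print("t",s["time"],"pos",s["eef_pos"].round(4),"F",s["contact_force"].round(1),"open",round(s["opening"],3),"ya",np.degrees(np.arctan2(M[1,1],M[0,1])).round(2))
a0=np.degrees(np.arctan2(s["eef_pos"][1]-cy,s["eef_pos"][0]-cx))%360; print("radius",np.hypot(s["eef_pos"][1]-cy,s["eef_pos"][0]-cx).round(4),"ang",a0.round(2))
P=s["eef_pos"]; prev=P;ya0=np.degrees(np.arctan2(M[1,1],M[0,1])); ya1=a1+90; ya1-=180*round((ya1-ya0-(a1-a0))/180)
print("end ya",ya1)
for i in range(1,n+1):
    a=np.radians(a0+(a1-a0)*i/n); q=np.array([cx+r*np.cos(a),cy+r*np.sin(a),z]); ya=np.radians(ya0+(ya1-ya0)*(i-1)/n)
    x=np.array([-np.sin(ya),np.cos(ya)]);y=np.array([np.cos(ya),np.sin(ya)]);d=q-prev
    print([round(float(d[:2]@x),4),round(float(d[:2]@y),4),round(float(-d[2]),4),0,0,round(-(ya1-ya0)/n,2)],q.round(4)); prev=q
E
python3 arc.py .5807 -.1645 .060 223.6 .026 10
```

```text
t 12.5 pos [ 0.5228 -0.1747  0.0281] F [-0.9 -0.5 -1.5] open 0.129 ya -82.64
radius 0.0588 ang 190.02
end ya -46.39999999999998
[-0.0009, 0.0036, 0.0021, 0, 0, np.float64(-3.62)] [ 0.5223 -0.1784  0.026 ]
[0.0002, 0.0035, -0.0, 0, 0, np.float64(-3.62)] [ 0.5232 -0.1818  0.026 ]
[0.0002, 0.0035, -0.0, 0, 0, np.float64(-3.62)] [ 0.5244 -0.1851  0.026 ]
[0.0002, 0.0035, -0.0, 0, 0, np.float64(-3.62)] [ 0.5257 -0.1884  0.026 ]
[0.0002, 0.0035, -0.0, 0, 0, np.float64(-3.62)] [ 0.5271 -0.1916  0.026 ]
[0.0002, 0.0035, -0.0, 0, 0, np.float64(-3.62)] [ 0.5288 -0.1947  0.026 ]
[0.0002, 0.0035, -0.0, 0, 0, np.float64(-3.62)] [ 0.5307 -0.1976  0.026 ]
[0.0002, 0.0035, -0.0, 0, 0, np.float64(-3.62)] [ 0.5327 -0.2005  0.026 ]
[0.0001, 0.0035, -0.0, 0, 0, np.float64(-3.62)] [ 0.5349 -0.2033  0.026 ]
[0.0001, 0.0035, -0.0, 0, 0, np.float64(-3.62)] [ 0.5372 -0.2059  0.026 ]
```

apply_moves:
  moves:
    - [[-0.0005,0.003,0.001,0,0,-3.6,1],[0.0002,0.0035,0,0,0,-3.6,1],[0.0002,0.0035,0,0,0,-3.6,1],[0.0002,0.0035,0,0,0,-3.6,1],[0.0002,0.0035,0,0,0,-3.6,1],[0,0,0,0,0,0,1]]

```text
time: 13.1
eef_pos: [0.5277, -0.1922, 0.028]
tcp_rot: [0.974, 0.226, 0.003, 0.003]
contact_force: [-0.1, 0.0, -0.2]
opening: 0.12
```

```bash
python3 arc.py .5807 -.1645 .059 223.6 .026 4
```

```text
t 13.1 pos [ 0.5277 -0.1922  0.028 ] F [-0.1  0.  -0.2] open 0.12 ya -63.93
radius 0.0598 ang 207.59
end ya -46.39999999999998
[0.001, 0.0041, 0.002, 0, 0, np.float64(-4.38)] [ 0.5304 -0.1954  0.026 ]
[0.0002, 0.0041, -0.0, 0, 0, np.float64(-4.38)] [ 0.5327 -0.1988  0.026 ]
[0.0002, 0.0041, -0.0, 0, 0, np.float64(-4.38)] [ 0.5352 -0.2021  0.026 ]
[0.0002, 0.0041, -0.0, 0, 0, np.float64(-4.38)] [ 0.538  -0.2052  0.026 ]
```

apply_moves:
  moves:
    - [[0.0003,0.004,0.001,0,0,-4,1],[0.0002,0.0041,0,0,0,-4,1],[0.0002,0.0041,0,0,0,-4,1],[0.0002,0.0041,0,0,0,-4,1],[0,0,0,0,0,0,1]]

```text
time: 13.6
eef_pos: [0.5371, -0.2065, 0.0277]
tcp_rot: [0.933, 0.36, 0.002, 0.005]
contact_force: [-0.5, 0.0, -0.6]
opening: 0.124
```

```bash
python3 arc.py .5807 -.1645 .059 223.6 .027 1
```

```text
t 13.6 pos [ 0.5371 -0.2065  0.0277] F [-0.5  0.  -0.6] open 0.124 ya -47.75
radius 0.0605 ang 223.97
end ya -46.39999999999998
[0.0015, -0.0004, 0.0007, 0, 0, np.float64(-1.35)] [ 0.538  -0.2052  0.027 ]
```

apply_moves:
  moves:
    - [[0,0.0013,0,0,0,-1.3,1],[0,0,0,0,0,0,1]]

```text
time: 13.8
eef_pos: [0.5381, -0.2073, 0.0278]
tcp_rot: [0.929, 0.37, 0.002, 0.005]
contact_force: [0.3, -0.5, -0.8]
opening: 0.12
```

```bash
python3 arc.py .5807 -.1645 .059 223.6 .027 1
```

```text
t 13.8 pos [ 0.5381 -0.2073  0.0278] F [ 0.3 -0.5 -0.8] open 0.12 ya -46.55
radius 0.0604 ang 225.12
end ya -46.39999999999998
[0.0014, -0.0016, 0.0008, 0, 0, np.float64(-0.15)] [ 0.538  -0.2052  0.027 ]
```

apply_moves:
  moves:
    - [[0,0,0,0,0,0,0.5],[0,0,0,0,0,0,0.4],[0,0,0,0,0,0,0.4],[0,0,-0.02,0,0,0,0.4],[0,0,-0.03,0,0,0,0.4],[0,0,-0.03,0,0,0,0.4],[0,0,0,0,0,0,0.4]]

```text
time: 14.5
eef_pos: [0.5362, -0.2047, 0.1087]
tcp_rot: [0.929, 0.369, 0.001, 0.002]
contact_force: [-0.1, 0.4, -0.6]
opening: 0.299
```

```bash
python3 p.py .5319 .1026 .09 -70.3 9
```

```text
t 14.5 pos [ 0.5362 -0.2047  0.1087] ya -46.7 F [-0.1  0.4 -0.6] open 0.299 q6 0.28
one-row: [ 0.2077 -0.2266  0.0174] [ 0.3 -0.  23.6]
[0.0231, -0.0252, 0.0019, 0.0, -0.0, 2.6]
[0.0219, -0.0262, 0.0019, 0.0, -0.0, 2.6]
[0.0207, -0.0272, 0.002, 0.0, -0.0, 2.6]
[0.0194, -0.0281, 0.002, 0.0, -0.0, 2.6]
[0.0181, -0.029, 0.002, 0.0, -0.0, 2.6]
[0.0168, -0.0298, 0.002, 0.0, -0.0, 2.6]
[0.0154, -0.0305, 0.002, 0.0, -0.0, 2.6]
[0.014, -0.0312, 0.002, 0.0, -0.0, 2.6]
[0.0125, -0.0318, 0.0021, 0.0, -0.0, 2.6]
```

apply_moves:
  moves:
    - [[0.023,-0.025,0,0,0,2.6,0.4],[0.022,-0.026,0,0,0,2.6,0.4],[0.021,-0.027,0,0,0,2.6,0.4],[0.0195,-0.028,0,0,0,2.6,0.4],[0.018,-0.029,0.002,0,0,2.6,0.4],[0.017,-0.03,0.002,0,0,2.6,0.4],[0.0155,-0.0305,0.002,0,0,2.6,0.4],[0.014,-0.031,0.002,0,0,2.6,0.4],[0,0,0,0,0,0,0.4]]

```text
time: 15.4
eef_pos: [0.5319, 0.0778, 0.0943]
tcp_rot: [0.983, 0.185, -0.001, 0.002]
contact_force: [0.0, 0.2, -0.0]
opening: 0.3
```

```bash
python3 p.py .5319 .1026 .06 -70.3 1
```

```text
t 15.4 pos [0.5319 0.0778 0.0943] ya -68.7 F [ 0.   0.2 -0. ] open 0.3 q6 1.16
one-row: [ 0.009  -0.0232  0.0342] [0.2 0.1 1.6]
[0.009, -0.0232, 0.0342, 0.2, 0.1, 1.6]
```

apply_moves:
  moves:
    - [[0.009,-0.023,0,0,0,1.6,0.4],[0,0,0.02,0,0,0,0.4],[0,0,0.012,0,0,0,0.4],[0,0,0,0,0,0,0.4]]

```text
time: 15.8
eef_pos: [0.5307, 0.1028, 0.0591]
tcp_rot: [0.985, 0.172, -0.002, 0.002]
contact_force: [0.3, -0.5, -0.0]
opening: 0.301
```

```bash
python3 p.py .5319 .1026 .028 -70.3 1
```

```text
t 15.8 pos [0.5307 0.1028 0.0591] ya -70.2 F [ 0.3 -0.5 -0. ] open 0.301 q6 1.23
one-row: [0.0013 0.0005 0.0311] [0.2 0.3 0.1]
[0.0013, 0.0005, 0.0311, 0.2, 0.3, 0.1]
```

apply_moves:
  moves:
    - [[0.001,0.0005,0.015,0,0,0,0.4],[0,0,0.012,0,0,0,0.4],[0,0,0.005,0,0,0,0.4],[0,0,0,0,0,0,0.4],[0,0,0,0,0,0,1],[0,0,0,0,0,0,1],[0,0,0,0,0,0,1],[0,0,0,0,0,0,1]]

```text
time: 16.6
eef_pos: [0.5326, 0.1002, 0.0252]
tcp_rot: [0.985, 0.171, -0.002, 0.002]
contact_force: [-0.9, 0.3, 0.1]
opening: 0.123
```

```bash
python3 arc.py .5884 .1228 .060 268.6 .027 16
```

```text
t 16.6 pos [0.5326 0.1002 0.0252] F [-0.9  0.3  0.1] open 0.123 ya -70.36
radius 0.0602 ang 202.03
end ya -1.3999999999999773
[0.0006, 0.0043, -0.0018, 0, 0, np.float64(-4.31)] [0.5346 0.0963 0.027 ]
[0.0003, 0.0043, -0.0, 0, 0, np.float64(-4.31)] [0.5366 0.0925 0.027 ]
[0.0003, 0.0043, -0.0, 0, 0, np.float64(-4.31)] [0.539  0.0888 0.027 ]
[0.0003, 0.0043, -0.0, 0, 0, np.float64(-4.31)] [0.5416 0.0853 0.027 ]
[0.0003, 0.0043, -0.0, 0, 0, np.float64(-4.31)] [0.5444 0.082  0.027 ]
[0.0003, 0.0043, -0.0, 0, 0, np.float64(-4.31)] [0.5475 0.0789 0.027 ]
[0.0003, 0.0043, -0.0, 0, 0, np.float64(-4.31)] [0.5508 0.0761 0.027 ]
[0.0003, 0.0043, -0.0, 0, 0, np.float64(-4.31)] [0.5543 0.0735 0.027 ]
[0.0002, 0.0043, -0.0, 0, 0, np.float64(-4.31)] [0.5579 0.0711 0.027 ]
[0.0002, 0.0043, -0.0, 0, 0, np.float64(-4.31)] [0.5618 0.069  0.027 ]
[0.0002, 0.0043, -0.0, 0, 0, np.float64(-4.31)] [0.5657 0.0672 0.027 ]
[0.0002, 0.0044, -0.0, 0, 0, np.float64(-4.31)] [0.5698 0.0658 0.027 ]
[0.0002, 0.0044, -0.0, 0, 0, np.float64(-4.31)] [0.574  0.0646 0.027 ]
[0.0002, 0.0044, -0.0, 0, 0, np.float64(-4.31)] [0.5783 0.0637 0.027 ]
[0.0002, 0.0044, -0.0, 0, 0, np.float64(-4.31)] [0.5826 0.0631 0.027 ]
[0.0002, 0.0044, -0.0, 0, 0, np.float64(-4.31)] [0.5869 0.0628 0.027 ]
```

apply_moves:
  moves:
    - [[0.0002,0.0045,-0.001,0,0,-4.3,1],[0.0002,0.0045,0,0,0,-4.3,1],[0.0002,0.0045,0,0,0,-4.3,1],[0.0002,0.0045,0,0,0,-4.3,1],[0.0002,0.0045,0,0,0,-4.3,1],[0.0002,0.0045,0,0,0,-4.3,1],[0,0,0,0,0,0,1]]

```text
time: 17.3
eef_pos: [0.5484, 0.0774, 0.0278]
tcp_rot: [0.919, 0.395, -0.001, 0.003]
contact_force: [-0.1, -0.5, -0.7]
opening: 0.127
```

```bash
python3 arc.py .5884 .1228 .060 268.6 .027 9
```

```text
t 17.3 pos [0.5484 0.0774 0.0278] F [-0.1 -0.5 -0.7] open 0.127 ya -43.46
radius 0.0605 ang 228.57
end ya -1.3999999999999773
[0.0008, 0.0046, 0.0008, 0, 0, np.float64(-4.67)] [0.5523 0.0749 0.027 ]
[0.0003, 0.0046, -0.0, 0, 0, np.float64(-4.67)] [0.5561 0.0722 0.027 ]
[0.0003, 0.0046, -0.0, 0, 0, np.float64(-4.67)] [0.5602 0.0699 0.027 ]
[0.0003, 0.0046, -0.0, 0, 0, np.float64(-4.67)] [0.5643 0.0678 0.027 ]
[0.0003, 0.0046, -0.0, 0, 0, np.float64(-4.67)] [0.5687 0.0661 0.027 ]
[0.0003, 0.0046, -0.0, 0, 0, np.float64(-4.67)] [0.5731 0.0648 0.027 ]
[0.0002, 0.0047, -0.0, 0, 0, np.float64(-4.67)] [0.5777 0.0638 0.027 ]
[0.0002, 0.0047, -0.0, 0, 0, np.float64(-4.67)] [0.5823 0.0631 0.027 ]
[0.0002, 0.0047, -0.0, 0, 0, np.float64(-4.67)] [0.5869 0.0628 0.027 ]
```

apply_moves:
  moves:
    - [[0.0003,0.0046,0.0005,0,0,-4.5,1],[0.0003,0.0047,0,0,0,-4.5,1],[0.0003,0.0047,0,0,0,-4.5,1],[0.0003,0.0047,0,0,0,-4.5,1],[0.0002,0.0047,0,0,0,-4.5,1],[0.0002,0.0047,0,0,0,-4.5,1],[0.0002,0.0047,0,0,0,-4.5,1],[0.0002,0.0047,0,0,0,-4.5,1],[0,0,0,0,0,0,1]]

```text
time: 18.2
eef_pos: [0.5833, 0.0616, 0.0284]
tcp_rot: [0.748, 0.663, -0.002, 0.004]
contact_force: [-0.3, -0.0, -1.0]
opening: 0.129
```

```bash
python3 arc.py .5884 .1228 .060 268.6 .027 1
```

```text
t 18.2 pos [0.5833 0.0616 0.0284] F [-0.3 -0.  -1. ] open 0.129 ya -6.89
radius 0.0614 ang 265.27
end ya -1.3999999999999773
[0.0017, 0.0034, 0.0014, 0, 0, np.float64(-5.49)] [0.5869 0.0628 0.027 ]
```

apply_moves:
  moves:
    - [[0.0004,0.0028,0,0,0,-2.8,1],[0.0003,0.0028,0,0,0,-2.8,1],[0,0,0,0,0,0,1]]

```text
time: 18.5
eef_pos: [0.5888, 0.0614, 0.0286]
tcp_rot: [0.717, 0.697, -0.002, 0.005]
contact_force: [1.0, -0.6, -2.1]
opening: 0.125
```

```bash
python3 arc.py .5884 .1228 .060 268.6 .027 1
```

```text
t 18.5 pos [0.5888 0.0614 0.0286] F [ 1.  -0.6 -2.1] open 0.125 ya -1.57
radius 0.0614 ang 270.34
end ya -1.3999999999999773
[0.0013, -0.0019, 0.0016, 0, 0, np.float64(-0.17)] [0.5869 0.0628 0.027 ]
```

apply_moves:
  moves:
    - [[0,0,0,0,0,0,0.5],[0,0,0,0,0,0,0.4],[0,0,0,0,0,0,0.4],[0,0,-0.02,0,0,0,0.4],[0,0,-0.04,0,0,0,0],[0,0,-0.05,0,0,0,-0.5],[0,0,-0.05,0,0,0,-1],[0,0,0,0,0,0,-1]]

```text
time: 19.3
eef_pos: [0.5853, 0.0643, 0.192]
tcp_rot: [0.72, 0.694, -0.004, 0.002]
contact_force: [0.6, -1.0, 0.3]
opening: 0.96
```

```bash
python3 p.py .34 .56 .22 90 11
```

```text
t 19.3 pos [0.5853 0.0643 0.192 ] ya -2.1 F [ 0.6 -1.   0.3] open 0.96 q6 -0.02
one-row: [ 0.4861 -0.2634 -0.0311] [ -0.5   0.2 -92.1]
[0.0442, -0.0239, -0.0028, -0.0, 0.0, -8.4]
[0.0472, -0.0172, -0.0028, -0.0, 0.0, -8.4]
[0.0492, -0.0102, -0.0028, -0.0, 0.0, -8.4]
[0.0502, -0.0029, -0.0028, -0.0, 0.0, -8.4]
[0.0501, 0.0044, -0.0028, -0.0, 0.0, -8.4]
[0.0489, 0.0117, -0.0028, -0.0, 0.0, -8.4]
[0.0467, 0.0187, -0.0027, -0.0, 0.0, -8.4]
[0.0435, 0.0253, -0.0027, -0.0, 0.0, -8.4]
[0.0393, 0.0313, -0.0027, -0.0, 0.0, -8.4]
[0.0343, 0.0367, -0.0026, -0.0, 0.0, -8.4]
[0.0286, 0.0413, -0.0026, -0.0, 0.0, -8.4]
```

apply_moves:
  moves:
    - [[0.044,-0.024,-0.005,0,0,-8.4,-1],[0.047,-0.017,-0.005,0,0,-8.4,-1],[0.048,-0.01,-0.005,0,0,-8.4,-1],[0.048,-0.003,-0.005,0,0,-8.4,-1],[0.048,0.0045,-0.005,0,0,-8.4,-1],[0.047,0.0115,-0.005,0,0,-8.4,-1],[0.045,0.018,-0.003,0,0,-8.4,-1],[0.042,0.024,-0.003,0,0,-8.4,-1],[0.038,0.03,-0.003,0,0,-8.4,-1],[0.034,0.036,0,0,0,-8.4,-1],[0.028,0.041,0,0,0,-8.4,-1],[0,0,0,0,0,0,-1]]

```text
time: 20.5
eef_pos: [0.3292, 0.5529, 0.2285]
tcp_rot: [-0.022, 1.0, -0.002, 0.002]
contact_force: [0.2, -0.0, 0.8]
opening: 0.997
```

```bash
cat > look.py <<'E'
import sys
from m import *
tag=sys.argv[1]; im=snap("top",tag)
r=rect(im,.45,.72,-.26,.26,.034,2000)
hsv=cv2.cvtColor(r,cv2.COLOR_RGB2HSV); m=cv2.inRange(hsv,(8,60,100),(32,220,255))
for nm,c0 in(("A",(.5884,.1245)),("C",(.5807,-.1645))):
    def prof(c,rr):
        a=np.radians(np.arange(0,360,.5)); x=c[0]+rr*np.cos(a);y=c[1]+rr*np.sin(a)
        return cv2.remap(m,((.26-y)*2000).astype(np.float32)[None],((.72-x)*2000).astype(np.float32)[None],cv2.INTER_LINEAR)[0]/255.
    g=np.arange(-.004,.0041,.0005)
    b=max((-sum(abs(np.fft.fft(prof((c0[0]+dx,c0[1]+dy),rr))[1]) for rr in(.046,.048,.058,.060)),dx,dy) for dx in g for dy in g)
    c=(c0[0]+b[1],c0[1]+b[2]); f=sum(prof(c,rr) for rr in(.051,.053,.055,.057))
    a=np.radians(np.arange(0,360,.5)); ph=np.degrees(np.angle((f*np.exp(1j*8*a)).sum()))/8
    ang=[(ph+45*k)%360 for k in range(8)]
    val=[f[np.abs((np.arange(0,360,.5)-t+180)%360-180)<6].mean() for t in ang]
    print(nm,"centre",np.round(c,4),"notch",round(ang[int(np.argmin(val))],1),np.round(sorted(val),1))
print("orange .030");blobs(im,(150,165,205,280),(3,150,120),(20,255,255),.030)
E
python3 look.py t3; python3 -c "
from m import *
im=cv2.imread('pics/t3.png');cv2.imwrite('pics/c3.png',cv2.resize(im[140:300,140:520],None,fx=2.1,fy=2.1))"
```

```text
A centre [0.5879 0.125 ] notch 179.4 [0. 4. 4. 4. 4. 4. 4. 4.]
C centre [ 0.5807 -0.1635] notch 178.0 [0. 4. 4. 4. 4. 4. 4. 4.]
orange .030
px [177.7 189.9] n 143 mean [0.5749 0.3852] rect [575.  385.1] [31.6 31.6] 84.8 axis 13.6
px [174.9 219. ] n 148 mean [0.4961 0.3849] rect [496.2 384.7] [32. 31.] 5.6 axis 58.3
px [169.9 250.5] n 137 mean [0.4127 0.3899] rect [412.7 389.8] [28.7 30.2] 2.2 axis 28.4
```

View pics/c3.png

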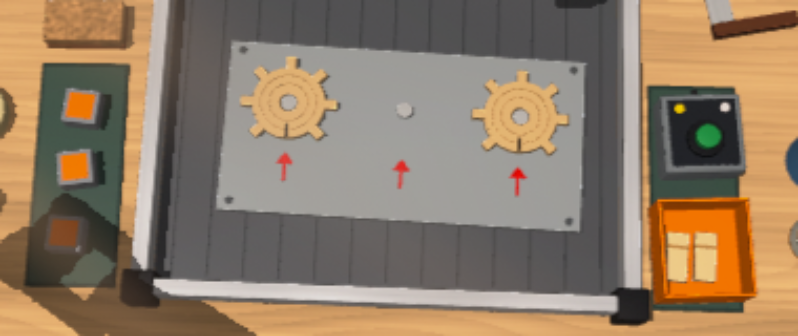

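Verified: A's notch is at 179.4° and C's at 178.0° (target 178.6°), and both offcuts are in the bin. Next is block 1.

```bash
python3 p.py .575 .3852 .09 84.8 7
```

```text
t 20.55 pos [0.3304 0.551  0.2283] ya 92.4 F [-0.  -0.2  0.7] open 0.998 q6 -0.73
one-row: [-0.237  -0.1749  0.1403] [-0.4  0.2  7.6]
[-0.0339, -0.025, 0.02, -0.1, 0.0, 1.1]
[-0.0343, -0.0244, 0.02, -0.1, 0.0, 1.1]
[-0.0348, -0.0237, 0.02, -0.1, 0.0, 1.1]
[-0.0353, -0.0231, 0.0199, -0.1, 0.0, 1.1]
[-0.0357, -0.0224, 0.0199, -0.1, 0.0, 1.1]
[-0.0361, -0.0218, 0.0198, -0.1, 0.0, 1.1]
[-0.0365, -0.0211, 0.0198, -0.1, 0.0, 1.1]
```

apply_moves:
  moves:
    - [[-0.034,-0.025,0,0,0,1.1,-1],[-0.034,-0.0245,0,0,0,1.1,-1],[-0.035,-0.024,0.02,0,0,1.1,-1],[-0.035,-0.023,0.03,0,0,1.1,-1],[-0.0355,-0.0225,0.03,0,0,1.1,-1],[-0.036,-0.022,0.03,0,0,1.1,-1],[-0.02,-0.012,0.02,0,0,0.5,-1],[0,0,0,0,0,0,-1]]

```text
time: 21.35
eef_pos: [0.5614, 0.3851, 0.1008]
tcp_rot: [0.051, 0.999, -0.003, 0.003]
contact_force: [-0.5, -0.3, 0.2]
opening: 1.0
```

```bash
python3 p.py .575 .3852 .05 84.8 1
```

```text
t 21.35 pos [0.5614 0.3851 0.1008] ya 84.2 F [-0.5 -0.3  0.2] open 1.0 q6 -1.01
one-row: [-0.0132  0.0018  0.0509] [-0.3  0.4 -0.6]
[-0.0132, 0.0018, 0.0509, -0.3, 0.4, -0.6]
```

apply_moves:
  moves:
    - [[-0.013,0.002,0.02,-0.3,0.4,-0.6,-1],[0,0,0.03,0,0,0,-1],[0,0,0,0,0,0,-1]]
  force: 70

```text
time: 21.65
eef_pos: [0.5759, 0.3827, 0.0512]
tcp_rot: [0.049, 0.999, -0.0, -0.0]
contact_force: [-0.5, 0.9, -0.5]
opening: 1.002
```

```bash
python3 p.py .575 .3852 .006 84.8 1
```

```text
t 21.65 pos [0.5759 0.3827 0.0512] ya 84.4 F [-0.5  0.9 -0.5] open 1.002 q6 -1.03
one-row: [0.0011 0.0024 0.0452] [-0.  -0.1 -0.4]
[0.0011, 0.0024, 0.0452, -0.0, -0.1, -0.4]
```

apply_moves:
  moves:
    - [[0.001,0.0025,0.02,0,0,-0.3,-1],[0,0,0.015,0,0,0,-1],[0,0,0.009,0,0,0,-1],[0,0,0,0,0,0,-1],[0,0,0,0,0,0,1],[0,0,0,0,0,0,1],[0,0,0,0,0,0,1],[0,0,0,0,0,0,1],[0,0,0,0,0,0,1],[0,0,0,0,0,0,1],[0,0,0,0,0,0,1]]

```text
time: 22.75
eef_pos: [0.5783, 0.3872, 0.0161]
tcp_rot: [0.046, 0.999, 0.002, 0.005]
contact_force: [0.9, -0.6, -0.5]
opening: 0.491
```

```bash
python3 p.py .588 .1247 .12 84.8 6
```

```text
t 22.75 pos [0.5783 0.3872 0.0161] ya 84.7 F [ 0.9 -0.6 -0.5] open 0.491 q6 -1.03
one-row: [-0.0349 -0.26   -0.1046] [ 0.2  0.5 -0.1]
[-0.0058, -0.0433, -0.0174, 0.0, 0.1, -0.0]
[-0.0058, -0.0434, -0.0174, 0.0, 0.1, -0.0]
[-0.0057, -0.0434, -0.0174, 0.0, 0.1, -0.0]
[-0.0057, -0.0434, -0.0174, 0.0, 0.1, -0.0]
[-0.0057, -0.0434, -0.0174, 0.0, 0.1, -0.0]
[-0.0056, -0.0434, -0.0173, 0.0, 0.1, -0.0]
```

apply_moves:
  moves:
    - [[0,0,-0.02,0,0,0,1],[0,0,-0.03,0,0,0,1],[0,0,-0.04,0,0,0,1],[0,0,-0.02,0,0,0,1],[-0.006,-0.043,0,0,0,0,1],[-0.006,-0.043,0,0,0,0,1],[-0.006,-0.043,0,0,0,0,1],[-0.006,-0.043,0,0,0,0,1],[-0.006,-0.043,0,0,0,0,1],[0,0,0,0,0,0,1]]
  force: 90

```text
time: 23.75
eef_pos: [0.5829, 0.1647, 0.1331]
tcp_rot: [0.044, 0.999, 0.001, 0.002]
contact_force: [1.1, 0.8, -4.7]
opening: 0.483
```

```bash
python3 p.py .588 .1247 .07 84.8 1; python3 - <<'E'
from m import *
im=snap("side","s1");cv2.imwrite("pics/c4.png",cv2.resize(im[190:300,300:440],None,fx=4.5,fy=4.5,interpolation=cv2.INTER_CUBIC)[:,:,::-1])
E
```

```text
t 23.75 pos [0.5829 0.1647 0.1331] ya 85.0 F [ 1.1  0.8 -4.7] open 0.483 q6 -1.38
one-row: [-0.0083 -0.0396  0.0631] [0.2 0.3 0.2]
[-0.0083, -0.0396, 0.0631, 0.2, 0.3, 0.2]
```

View pics/c4.png

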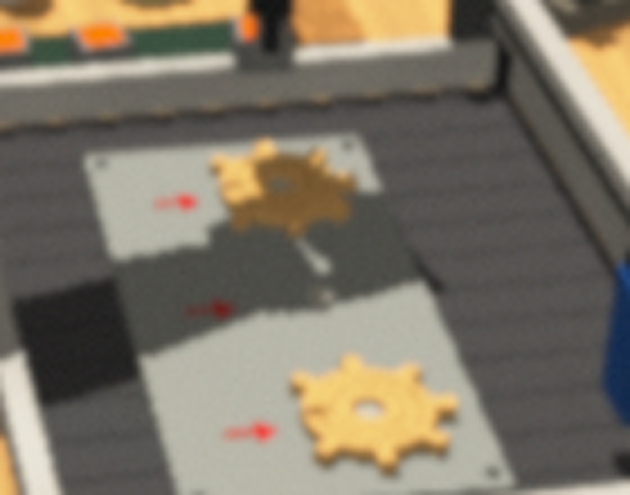

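The block is held, with about 4 N of extra weight. The side view shows the gripper at the top of the crop, and wheel A (290,185) is free. I'll move over A and lower in small steps.

apply_moves:
  moves:
    - [[-0.008,-0.039,0.01,0,0,0,1],[0,0,0.03,0,0,0,1],[0,0,0.02,0,0,0,1],[0,0,0,0,0,0,1]]

```text
time: 24.2
eef_pos: [0.5888, 0.1297, 0.0752]
tcp_rot: [0.043, 0.999, 0.004, 0.005]
contact_force: [-0.3, -0.1, -3.5]
opening: 0.486
```

```bash
python3 p.py .588 .1247 .05 84.8 1
```

```text
t 24.2 pos [0.5888 0.1297 0.0752] ya 85.1 F [-0.3 -0.1 -3.5] open 0.486 q6 -1.44
one-row: [ 0.0006 -0.0052  0.0252] [0.5 0.5 0.3]
[0.0006, -0.0052, 0.0252, 0.5, 0.5, 0.3]
```

apply_moves:
  moves:
    - [[0,-0.005,0.01,0.5,0.5,0,1],[0,-0.001,0.008,0,0,0,1],[0,0,0.004,0,0,0,1],[0,0,0,0,0,0,1]]

```text
time: 24.6
eef_pos: [0.5894, 0.1262, 0.0543]
tcp_rot: [0.041, 0.999, 0.0, 0.001]
contact_force: [-1.1, -0.1, -5.0]
opening: 0.486
```

```bash
python3 p.py .588 .1247 .048 84.8 1
```

```text
t 24.6 pos [0.5894 0.1262 0.0543] ya 85.3 F [-1.1 -0.1 -5. ] open 0.486 q6 -1.45
one-row: [ 0.0013 -0.0016  0.0063] [0.  0.1 0.5]
[0.0013, -0.0016, 0.0063, 0.0, 0.1, 0.5]
```

apply_moves:
  moves:
    - [[0.001,-0.0015,0.002,0,0,0,1],[0,0,0.002,0,0,0,1],[0,0,0.001,0,0,0,1]]

```text
time: 24.9
eef_pos: [0.5894, 0.1252, 0.0506]
tcp_rot: [0.041, 0.999, 0.0, 0.003]
contact_force: [1.1, -0.2, -3.9]
opening: 0.49
```

```bash
python3 p.py .588 .1247 .048 84.8 1
```

```text
t 24.9 pos [0.5894 0.1252 0.0506] ya 85.3 F [ 1.1 -0.2 -3.9] open 0.49 q6 -1.45
one-row: [ 0.0014 -0.0006  0.0026] [0.1 0.3 0.5]
[0.0014, -0.0006, 0.0026, 0.1, 0.3, 0.5]
```

apply_moves:
  moves:
    - [[0.0012,0,0.0015,0,0,0,1],[0,0,0.0015,0,0,0,1]]

```text
time: 25.1
eef_pos: [0.5884, 0.1253, 0.0482]
tcp_rot: [0.041, 0.999, 0.0, 0.003]
contact_force: [-4.0, -0.1, 4.8]
opening: 0.491
```

apply_moves:
  moves:
    - [[0,0,0.001,0,0,0,1],[0,0,0,0,0,0,1]]

```text
time: 25.3
eef_pos: [0.5887, 0.1253, 0.0485]
tcp_rot: [0.041, 0.999, 0.0, 0.003]
contact_force: [0.5, 0.4, -4.4]
opening: 0.483
```

Contact at z ≈ 0.048, as predicted. Release and retreat.

apply_moves:
  moves:
    - [[0,0,0.0005,0,0,0,0],[0,0,0,0,0,0,-0.3],[0,0,0,0,0,0,-0.6],[0,0,0,0,0,0,-0.8],[0,0,-0.02,0,0,0,-1],[0,0,-0.04,0,0,0,-1],[0,0,-0.05,0,0,0,-1],[0,0,-0.03,0,0,0,-1],[0,0,0,0,0,0,-1]]

```text
time: 26.2
eef_pos: [0.5905, 0.1251, 0.1956]
tcp_rot: [0.041, 0.999, 0.001, 0.007]
contact_force: [-0.0, 0.5, 0.0]
opening: 0.999
```

```bash
python3 p.py .40 .52 .2 95.6 9
```

```text
t 26.2 pos [0.5905 0.1251 0.1956] ya 85.3 F [-0.   0.5  0. ] open 0.999 q6 -1.45
one-row: [ 0.2224  0.3778 -0.0068] [  0.    0.8 -10.3]
[0.0247, 0.042, -0.0008, 0.0, 0.1, -1.1]
[0.0239, 0.0425, -0.0007, 0.0, 0.1, -1.1]
[0.023, 0.0429, -0.0007, 0.0, 0.1, -1.1]
[0.0221, 0.0434, -0.0007, 0.0, 0.1, -1.1]
[0.0213, 0.0438, -0.0006, 0.0, 0.1, -1.1]
[0.0204, 0.0442, -0.0006, 0.0, 0.1, -1.1]
[0.0195, 0.0446, -0.0006, 0.0, 0.1, -1.1]
[0.0186, 0.045, -0.0005, 0.0, 0.1, -1.1]
[0.0177, 0.0454, -0.0005, 0.0, 0.1, -1.1]
```

apply_moves:
  moves:
    - [[0.025,0.042,-0.005,0,0.8,-1.1,-1],[0.024,0.0425,-0.005,0,0,-1.1,-1],[0.023,0.043,-0.005,0,0,-1.1,-1],[0.022,0.0435,-0.005,0,0,-1.1,-1],[0.021,0.044,-0.005,0,0,-1.1,-1],[0.0205,0.044,0,0,0,-1.1,-1],[0.0195,0.0445,0,0,0,-1.1,-1],[0.0185,0.045,0,0,0,-1.1,-1],[0.018,0.045,0,0,0,-1.1,-1],[0,0,0,0,0,0,-1]]

```text
time: 27.2
eef_pos: [0.3954, 0.5302, 0.2124]
tcp_rot: [-0.045, 0.999, -0.0, -0.0]
contact_force: [-0.4, -0.1, 0.4]
opening: 1.0
```

```bash
cat >> look.py <<'E'
print("on A .062");blobs(im,(255,165,300,210),(3,190,150),(14,255,255),.062)
print("on C .062");blobs(im,(365,170,412,218),(3,190,150),(14,255,255),.062)
E
python3 look.py t4; python3 p.py .496 .385 .12 95.6 5;  python3 -c "
from m import *
im=cv2.imread('pics/t4.png');cv2.imwrite('pics/c5.png',cv2.resize(im[140:300,140:420],None,fx=2.8,fy=2.8))"
```

```text
A centre [0.5879 0.125 ] notch 179.4 [0. 4. 4. 4. 4. 4. 4. 4.]
C centre [ 0.5807 -0.1635] notch 178.1 [0. 4. 4. 4. 4. 4. 4. 4.]
orange .030
px [175.  218.9] n 124 mean [0.4965 0.3847] rect [496.2 384.7] [31.  25.9] 5.6 axis 168.7
px [170.  250.5] n 145 mean [0.4128 0.3894] rect [412.7 389.5] [28.7 30.8] 2.2 axis 133.6
on A .062
px [275.7 185.4] n 129 mean [0.5868 0.1261] rect [586.8 126.2] [29.1 30.2] 85.3 axis 1.3
on C .062
t 27.25 pos [0.3966 0.5281 0.2119] ya 95.1 F [-0.7 -0.5 -0.4] open 1.001 q6 -0.88
one-row: [-0.0865 -0.1511  0.0923] [-0.1 -0.  -0.5]
[-0.0173, -0.0302, 0.0185, -0.0, -0.0, -0.1]
[-0.0172, -0.0303, 0.0184, -0.0, -0.0, -0.1]
[-0.0172, -0.0303, 0.0184, -0.0, -0.0, -0.1]
[-0.0171, -0.0303, 0.0184, -0.0, -0.0, -0.1]
[-0.0171, -0.0304, 0.0184, -0.0, -0.0, -0.1]
```

View pics/c5.png

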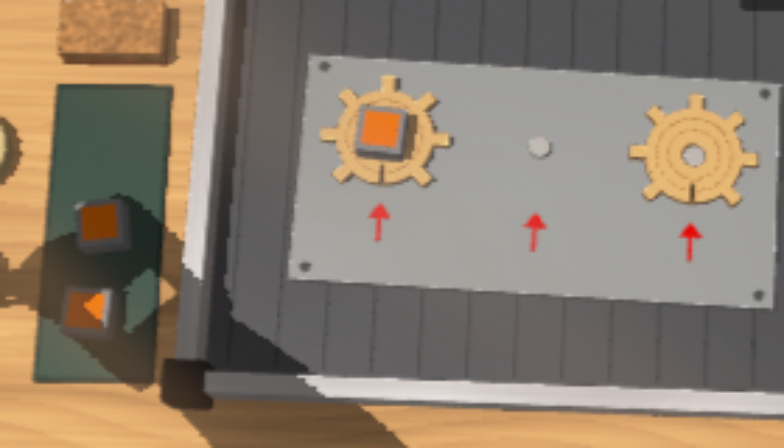

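Block 1 sits on A within about 2 mm of centre, and the notch is unchanged. Next, block 2 for C.

apply_moves:
  moves:
    - [[-0.017,-0.03,0,0,0,0,-1],[-0.017,-0.03,0,0,0,0,-1],[-0.017,-0.03,0.03,0,0,0,-1],[-0.017,-0.03,0.03,0,0,0,-1],[-0.015,-0.026,0.03,0,0,-0.5,-1],[0,0,0.01,0,0,0,-1],[0,0,0,0,0,0,-1]]
  force: 70

```text
time: 27.95
eef_pos: [0.4967, 0.3788, 0.1044]
tcp_rot: [-0.047, 0.999, -0.003, -0.001]
contact_force: [0.1, -0.2, 0.2]
opening: 1.004
```

```bash
python3 p.py .4963 .3848 .05 95.6 1
```

```text
t 27.95 pos [0.4967 0.3788 0.1044] ya 95.3 F [ 0.1 -0.2  0.2] open 1.004 q6 -1.17
one-row: [-0.0003  0.0063  0.0544] [-0.3 -0.1 -0.3]
[-0.0003, 0.0063, 0.0544, -0.3, -0.1, -0.3]
```

apply_moves:
  moves:
    - [[0,0.006,0.02,-0.3,0,-0.3,-1],[0,0,0.03,0,0,0,-1],[0,0,0.02,0,0,0,-1],[0,0,0,0,0,0,-1]]

```text
time: 28.35
eef_pos: [0.4981, 0.3865, 0.0366]
tcp_rot: [-0.049, 0.999, 0.001, 0.002]
contact_force: [-0.7, -0.4, 0.1]
opening: 1.003
```

```bash
python3 p.py .4963 .3848 .008 95.6 1
```

```text
t 28.35 pos [0.4981 0.3865 0.0366] ya 95.6 F [-0.7 -0.4  0.1] open 1.003 q6 -1.17
one-row: [ 0.0021 -0.0016  0.0286] [ 0.2  0.2 -0. ]
[0.0021, -0.0016, 0.0286, 0.2, 0.2, -0.0]
```

apply_moves:
  moves:
    - [[0.002,-0.0015,0.013,0,0,0,-1],[0,0,0.01,0,0,0,-1],[0,0,0.006,0,0,0,-1],[0,0,0,0,0,0,-1]]

```text
time: 28.75
eef_pos: [0.4981, 0.3873, 0.0101]
tcp_rot: [-0.05, 0.999, 0.003, 0.005]
contact_force: [1.0, 0.1, -0.4]
opening: 1.002
```

apply_moves:
  moves:
    - [[0,0,0,0,0,0,1],[0,0,0,0,0,0,1],[0,0,0,0,0,0,1],[0,0,0,0,0,0,1],[0,0,0,0,0,0,1],[0,0,0,0,0,0,1],[0,0,0,0,0,0,1]]

```text
time: 29.45
eef_pos: [0.4996, 0.3872, 0.0122]
tcp_rot: [-0.05, 0.999, 0.003, 0.007]
contact_force: [0.1, 0.1, -0.5]
opening: 0.495
```

apply_moves:
  moves:
    - [[0,0,-0.02,0,0,0,1],[0,0,-0.03,0,0,0,1],[0,0,-0.04,0,0,0,1],[0,0,-0.04,0,0,0,1],[0,0,0,0,0,0,1]]
  force: 90

```text
time: 29.95
eef_pos: [0.4918, 0.3837, 0.1358]
tcp_rot: [-0.05, 0.999, -0.001, -0.003]
contact_force: [1.3, 0.4, -3.0]
opening: 0.492
```

```bash
python3 p.py .5832 -.164 .14 90 12
```

```text
t 29.95 pos [0.4918 0.3837 0.1358] ya 95.7 F [ 1.3  0.4 -3. ] open 0.492 q6 -1.17
one-row: [-0.0366 -0.5541 -0.0037] [-0.1 -0.3  5.7]
[-0.0031, -0.0462, -0.0003, -0.0, -0.0, 0.5]
[-0.0034, -0.0461, -0.0003, -0.0, -0.0, 0.5]
[-0.0038, -0.0461, -0.0003, -0.0, -0.0, 0.5]
[-0.0042, -0.0461, -0.0003, -0.0, -0.0, 0.5]
[-0.0046, -0.046, -0.0003, -0.0, -0.0, 0.5]
[-0.005, -0.046, -0.0003, -0.0, -0.0, 0.5]
[-0.0053, -0.046, -0.0003, -0.0, -0.0, 0.5]
[-0.0057, -0.0459, -0.0003, -0.0, -0.0, 0.5]
[-0.0061, -0.0459, -0.0003, -0.0, -0.0, 0.5]
[-0.0065, -0.0458, -0.0003, -0.0, -0.0, 0.5]
[-0.0069, -0.0458, -0.0003, -0.0, -0.0, 0.5]
[-0.0072, -0.0457, -0.0004, -0.0, -0.0, 0.5]
```

apply_moves:
  moves:
    - [[-0.003,-0.03,0,0,0,0,1],[-0.004,-0.046,0,0,0,0.5,1],[-0.004,-0.046,0,0,0,0.5,1],[-0.004,-0.046,0,0,0,0.5,1],[-0.005,-0.046,0,0,0,0.5,1],[-0.005,-0.046,0,0,0,0.5,1],[-0.006,-0.046,0,0,0,0.5,1],[-0.006,-0.046,0,0,0,0.5,1],[-0.006,-0.046,0,0,0,0.5,1],[-0.006,-0.046,0,0,0,0.5,1],[-0.004,-0.03,0,0,0,0,1],[0,0,0,0,0,0,1]]

```text
time: 31.15
eef_pos: [0.5581, -0.1011, 0.101]
tcp_rot: [-0.01, 1.0, 0.002, -0.024]
contact_force: [0.5, 1.2, -5.2]
opening: 0.492
```

```bash
python3 p.py .5832 -.164 .08 90 1
```

```text
t 31.15 pos [ 0.5581 -0.1011  0.101 ] ya 91.2 F [ 0.5  1.2 -5.2] open 0.492 q6 -1.94
one-row: [-0.0248 -0.0635  0.0196] [ 0.2 -2.7  1.2]
[-0.0248, -0.0635, 0.0196, 0.2, -2.7, 1.2]
```

apply_moves:
  moves:
    - [[-0.013,-0.032,0,0,-1.4,0.6,1],[-0.012,-0.031,0,0,-1.3,0.6,1],[0,0,0.01,0,0,0,1],[0,0,0,0,0,0,1]]

```text
time: 31.55
eef_pos: [0.5776, -0.1612, 0.0775]
tcp_rot: [0.001, 1.0, 0.007, -0.008]
contact_force: [-1.4, 0.8, -6.2]
opening: 0.492
```

```bash
python3 p.py .5832 -.164 .055 90 1
```

```text
t 31.55 pos [ 0.5776 -0.1612  0.0775] ya 89.8 F [-1.4  0.8 -6.2] open 0.492 q6 -2.02
one-row: [-0.0059 -0.0031  0.0224] [ 0.8 -0.9 -0.2]
[-0.0059, -0.0031, 0.0224, 0.8, -0.9, -0.2]
```

apply_moves:
  moves:
    - [[-0.006,-0.003,0.01,0.8,-0.9,0,1],[0,0,0.008,0,0,0,1],[0,0,0.004,0,0,0,1],[0,0,0,0,0,0,1]]

```text
time: 31.95
eef_pos: [0.5794, -0.1582, 0.0494]
tcp_rot: [-0.0, 1.0, 0.003, -0.005]
contact_force: [0.4, -0.1, -5.7]
opening: 0.49
```

```bash
python3 p.py .5832 -.164 .044 90 1
```

```text
t 31.95 pos [ 0.5794 -0.1582  0.0494] ya 90.0 F [ 0.4 -0.1 -5.7] open 0.49 q6 -2.01
one-row: [-0.0038 -0.0059  0.0054] [ 0.4 -0.6  0. ]
[-0.0038, -0.0059, 0.0054, 0.4, -0.6, 0.0]
```

apply_moves:
  moves:
    - [[-0.004,-0.006,0,0.4,-0.6,0,1],[0,0,0,0,0,0,1],[0,0,0,0,0,0,1]]

```text
time: 32.25
eef_pos: [0.584, -0.1637, 0.05]
tcp_rot: [-0.001, 1.0, -0.001, 0.001]
contact_force: [-0.1, -0.8, -5.4]
opening: 0.493
```

```bash
python3 p.py .5832 -.164 .044 90 1
```

```text
t 32.25 pos [ 0.584  -0.1637  0.05  ] ya 90.1 F [-0.1 -0.8 -5.4] open 0.493 q6 -2.01
one-row: [ 0.0008 -0.0002  0.006 ] [-0.1  0.1  0.1]
[0.0008, -0.0002, 0.006, -0.1, 0.1, 0.1]
```

apply_moves:
  moves:
    - [[0.0006,0,0.002,0,0,0,1],[0,0,0.002,0,0,0,1],[0,0,0.001,0,0,0,1]]

```text
time: 32.55
eef_pos: [0.5843, -0.1644, 0.0462]
tcp_rot: [-0.001, 1.0, -0.001, 0.002]
contact_force: [0.1, 1.0, -5.4]
opening: 0.491
```

apply_moves:
  moves:
    - [[0,0,0.0012,0,0,0,1],[0,0,0.001,0,0,0,1]]

```text
time: 32.75
eef_pos: [0.5843, -0.1645, 0.0445]
tcp_rot: [-0.001, 1.0, -0.001, 0.002]
contact_force: [-3.3, 0.5, 1.9]
opening: 0.488
```

Contact at 0.0445, as expected. Release.

apply_moves:
  moves:
    - [[0,0,0.0003,0,0,0,0],[0,0,0,0,0,0,-0.3],[0,0,0,0,0,0,-0.6],[0,0,0,0,0,0,-0.8],[0,0,-0.02,0,0,0,-1],[0,0,-0.04,0,0,0,-1],[0,0,-0.05,0,0,0,-1],[0,0,-0.03,0,0,0,-1],[0,0,0,0,0,0,-1]]

```text
time: 33.65
eef_pos: [0.5868, -0.1657, 0.1942]
tcp_rot: [-0.001, 1.0, -0.003, 0.007]
contact_force: [0.4, -0.6, 0.5]
opening: 0.999
```

```bash
python3 - <<'E'
from m import *
im=cv2.imread("pics/t3.png")[:,:,::-1].copy()
for z in(.055,.06,.065): blobs(im,(455,185,495,225),(45,100,50),(80,255,255),z)
im=cv2.imread("pics/side0.png")[:,:,::-1].copy()
hsv=cv2.cvtColor(im,cv2.COLOR_RGB2HSV); m=cv2.inRange(hsv,(45,100,60),(80,255,255)); vs,us=np.nonzero(m[305:340,375:425]); u,v=us.mean()+375,vs.mean()+305
print(u,v,us.size,[px2w("side",u,v,z)[:2].round(4) for z in(.055,.06,.065)])
E
python3 p.py .5565 -.39 .15 90 6
```

```text
px [476.8 204.4] n 126 mean [ 0.558  -0.3907] rect [ 557.8 -391.2] [29.2 31.4] 2.2 axis 121.1
px [476.8 204.4] n 126 mean [ 0.5565 -0.3894] rect [ 556.3 -389.8] [29.1 31.3] 2.2 axis 121.1
px [476.8 204.4] n 126 mean [ 0.555 -0.388] rect [ 554.9 -388.4] [29.  31.2] 2.2 axis 121.1
394.5151515151515 321.1515151515151 99 [array([ 0.56  , -0.3797]), array([ 0.558 , -0.3852]), array([ 0.556 , -0.3908])]
t 33.65 pos [ 0.5868 -0.1657  0.1942] ya 90.1 F [ 0.4 -0.6  0.5] open 0.999 q6 -2.01
one-row: [ 0.0312 -0.224   0.0452] [-0.4  0.8  0.1]
[0.0052, -0.0373, 0.0075, -0.1, 0.1, 0.0]
[0.0052, -0.0373, 0.0075, -0.1, 0.1, 0.0]
[0.0051, -0.0373, 0.0075, -0.1, 0.1, 0.0]
[0.0051, -0.0374, 0.0075, -0.1, 0.1, 0.0]
[0.0051, -0.0374, 0.0074, -0.1, 0.1, 0.0]
[0.0051, -0.0374, 0.0074, -0.1, 0.1, 0.0]
```

apply_moves:
  moves:
    - [[0.005,-0.03,0,0,0,0,0],[0.005,-0.0375,0,0,0,0,1],[0.005,-0.0375,0,0,0,0,1],[0.005,-0.0375,0,0,0,0,1],[0.005,-0.0375,0,0,0,0,1],[0.005,-0.0375,0,0,0,0,1],[0,0,0,0,0,0,1],[0,0,0,0,0,0,1]]

```text
time: 34.45
eef_pos: [0.556, -0.3895, 0.1896]
tcp_rot: [-0.002, 1.0, -0.002, 0.007]
contact_force: [-0.2, 0.2, -0.2]
opening: 0.003
```

```bash
python3 p.py .5555 -.389 .085 90 1; python3 look.py t5;  python3 -c "
from m import *
im=cv2.imread('pics/t5.png');cv2.imwrite('pics/c6.png',cv2.resize(im[140:300,140:520],None,fx=2.1,fy=2.1))"
```

```text
t 34.45 pos [ 0.556  -0.3895  0.1896] ya 90.2 F [-0.2  0.2 -0.2] open 0.003 q6 -2.34
one-row: [0.0019 0.0009 0.1046] [-0.3  0.8  0.2]
[0.0019, 0.0009, 0.1046, -0.3, 0.8, 0.2]
A centre [0.5879 0.125 ] notch 179.3 [0. 4. 4. 4. 4. 4. 4. 4.]
C centre [ 0.5807 -0.1635] notch 178.1 [0. 4. 4. 4. 4. 4. 4. 4.]
orange .030
px [170.  250.5] n 146 mean [0.4127 0.3895] rect [412.7 389.5] [28.7 30.8] 2.2 axis 134.6
on A .062
px [275.7 185.4] n 125 mean [0.5868 0.1261] rect [587.  126.1] [28.4 29.9] 84.0 axis 177.3
on C .062
```

View pics/c6.png

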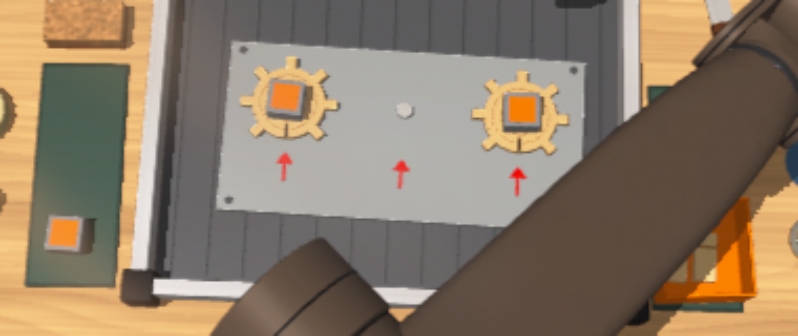

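Everything is in place, and the C block (522,109 in the crop) looks centred. I'll work out its offset and descend to the button.

apply_moves:
  moves:
    - [[0,0,0.03,-0.3,0.8,0.2,1],[0,0,0.03,0,0,0,1],[0,0,0.03,0,0,0,1],[0,0,0.01,0,0,0,1],[0,0,0,0,0,0,1]]

```text
time: 35.0
eef_pos: [0.5588, -0.3834, 0.0873]
tcp_rot: [-0.004, 1.0, -0.0, 0.0]
contact_force: [-0.6, -0.5, 0.2]
opening: -0.002
```

```bash
python3 p.py .5555 -.389 .075 90 1; python3 - <<'E'
from m import *
im=cv2.imread("pics/t5.png")[:,:,::-1].copy()
blobs(im,(365,165,412,218),(3,200,180),(15,255,255),.062,30)
E
```

```text
t 35.0 pos [ 0.5588 -0.3834  0.0873] ya 90.5 F [-0.6 -0.5  0.2] open -0.002 q6 -2.33
one-row: [ 0.0034 -0.0056  0.0123] [-0.   0.   0.5]
[0.0034, -0.0056, 0.0123, -0.0, 0.0, 0.5]
px [388.9 191.6] n 132 mean [ 0.5814 -0.1645] rect [ 581.6 -163.4] [30.1 28.1] 0.6 axis 175.1
```

Block C is 1 mm from centre. Correct the position and step down.

apply_moves:
  moves:
    - [[0.0035,-0.0055,0,0,0,0,1],[0,0,0.008,0,0,0,1],[0,0,0.005,0,0,0,1],[0,0,0.003,0,0,0,1],[0,0,0.003,0,0,0,1]]

```text
time: 35.5
eef_pos: [0.5583, -0.3907, 0.0735]
tcp_rot: [-0.005, 1.0, -0.003, 0.004]
contact_force: [0.7, 0.1, -0.2]
opening: 0.001
```

apply_moves:
  moves:
    - [[0,0,0.003,0,0,0,1],[0,0,0.002,0,0,0,1]]

```text
time: 35.7
eef_pos: [0.5585, -0.3911, 0.0686]
tcp_rot: [-0.005, 1.0, -0.004, 0.004]
contact_force: [-0.8, 0.9, 2.2]
opening: 0.002
```

apply_moves:
  moves:
    - [[0.002,0.001,0.002,0,0,0,1],[0,0,0.002,0,0,0,1]]

```text
time: 35.9
eef_pos: [0.5573, -0.3908, 0.0658]
tcp_rot: [-0.005, 1.0, -0.004, 0.005]
contact_force: [-1.4, 1.0, 3.5]
opening: -0.004
```

apply_moves:
  moves:
    - [[0,0,0.002,0,0,0,1],[0,0,0.002,0,0,0,1]]

```text
time: 36.1
eef_pos: [0.5573, -0.3908, 0.063]
tcp_rot: [-0.005, 1.0, -0.004, 0.005]
contact_force: [-3.1, 3.0, 12.6]
opening: -0.001
```

12.6 N at z = 0.063 means it has bottomed. I'll give a slight extra press, then release.

apply_moves:
  moves:
    - [[0,0,0.0015,0,0,0,1],[0,0,0.0015,0,0,0,1]]

```text
time: 36.3
eef_pos: [0.5574, -0.3908, 0.063]
tcp_rot: [-0.005, 1.0, -0.004, 0.004]
contact_force: [-2.4, 2.7, 8.3]
opening: 0.0
```

apply_moves:
  moves:
    - [[0,0,-0.01,0,0,0,1],[0,0,-0.03,0,0,0,1],[0,0,-0.04,0,0,0,1],[0,0,-0.05,0,0,0,1],[0,0,0,0,0,0,1]]

```text
time: 36.8
eef_pos: [0.5554, -0.3893, 0.1948]
tcp_rot: [-0.005, 1.0, -0.003, 0.003]
contact_force: [0.7, -0.1, 1.4]
opening: 0.0
```

```bash
python3 look.py t6; python3 - <<'E'
from m import *
im=cv2.imread("pics/t6.png")[:,:,::-1].copy()
print("C block");blobs(im,(365,165,412,218),(3,200,180),(15,255,255),.062,30)
snap("side","s2")
E
```

```text
A centre [0.5879 0.125 ] notch 179.3 [0. 4. 4. 4. 4. 4. 4. 4.]
C centre [ 0.5797 -0.1655] notch 87.4 [0.  0.  0.8 3.5 3.7 3.9 4.  4. ]
orange .030
px [170.  250.5] n 146 mean [0.4127 0.3895] rect [412.7 389.5] [28.7 30.8] 2.2 axis 134.6
on A .062
px [275.7 185.3] n 126 mean [0.5869 0.1261] rect [587.  126.1] [28.4 29.9] 84.0 axis 175.4
on C .062
C block
px [374.8 185.1] n 127 mean [ 0.5975 -0.128 ] rect [ 596.6 -127.3] [29.5 28.2] 0.9 axis 114.2
```

View pics/s2.png

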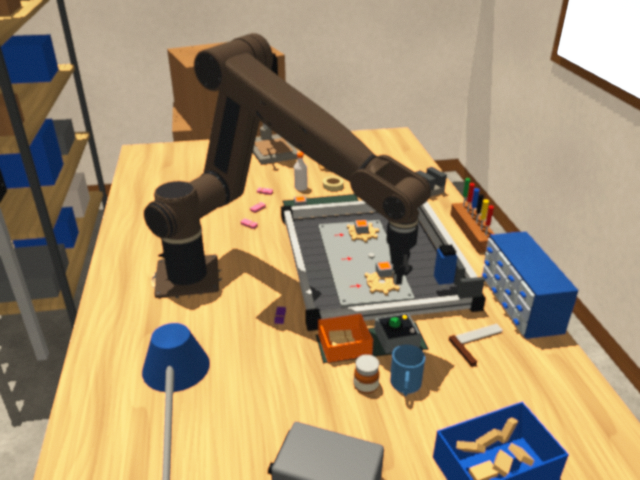

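The block on C has been knocked about 40 mm aside, probably the announced disturbance, though it came around the press. I'll look closely, reset it, and press again.

```bash
python3 -c "
from m import *
im=cv2.imread('pics/t6.png');a=cv2.resize(im[160:225,340:420],None,fx=7,fy=7,interpolation=cv2.INTER_CUBIC);b=cv2.imread('pics/s2.png');b=cv2.resize(b[245:305,340:420],None,fx=7,fy=7,interpolation=cv2.INTER_CUBIC)
o=np.zeros((455,800,3),np.uint8);o[:,:400]=cv2.resize(a,(400,325))[:455].repeat(1,0) if 0 else cv2.copyMakeBorder(cv2.resize(a,(400,325)),0,130,0,0,cv2.BORDER_CONSTANT);o[:300,400:]=cv2.resize(b,(400,300));cv2.imwrite('pics/c7.png',o)"
```

```text
(no output)
```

View pics/c7.png

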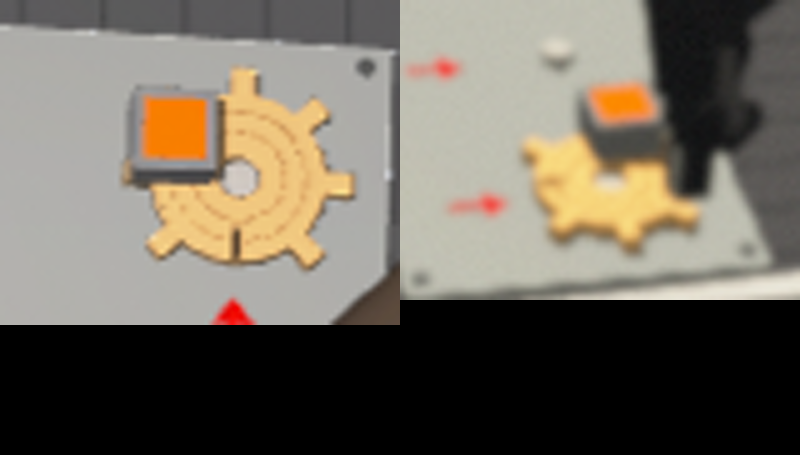

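The block lies flat on wheel C's upper-left side, and the notch line still points at the arrow. I'll re-grip the block there.

```bash
python3 p.py .599 -.128 .12 90.5 6
```

```text
t 36.9 pos [ 0.5526 -0.3867  0.187 ] ya 90.6 F [-0.2  1.2 -0.8] open 0.001 q6 -2.34
one-row: [-0.0491  0.2581  0.0676] [ 0.2 -0.2  0.1]
[-0.0082, 0.043, 0.0113, 0.0, -0.0, 0.0]
[-0.0082, 0.043, 0.0113, 0.0, -0.0, 0.0]
[-0.0082, 0.043, 0.0112, 0.0, -0.0, 0.0]
[-0.0081, 0.043, 0.0112, 0.0, -0.0, 0.0]
[-0.0081, 0.043, 0.0112, 0.0, -0.0, 0.0]
[-0.0081, 0.043, 0.0112, 0.0, -0.0, 0.0]
```

apply_moves:
  moves:
    - [[-0.008,0.03,0,0,0,0,0],[-0.008,0.043,0,0,0,0,-1],[-0.008,0.043,0,0,0,0,-1],[-0.008,0.043,0,0,0,0,-1],[-0.008,0.043,0.02,0,0,0,-1],[-0.008,0.043,0.02,0,0,0,-1],[0,0.01,0.02,0,0,0,-1],[0,0,0,0,0,0,-1]]
  force: 70

```text
time: 37.7
eef_pos: [0.5904, -0.12, 0.1095]
tcp_rot: [-0.003, 1.0, 0.007, -0.013]
contact_force: [-0.7, 0.4, -0.7]
opening: 0.996
```

```bash
python3 p.py .599 -.128 .075 90.5 1
```

```text
t 37.7 pos [ 0.5904 -0.12    0.1095] ya 90.3 F [-0.7  0.4 -0.7] open 0.996 q6 -1.95
one-row: [-0.0095 -0.0085  0.0341] [ 0.8 -1.4 -0.2]
[-0.0095, -0.0085, 0.0341, 0.8, -1.4, -0.2]
```

apply_moves:
  moves:
    - [[-0.009,-0.0085,0,0.8,-1.4,0,-1],[0,0,0.015,0,0,0,-1],[0,0,0.015,0,0,0,-1],[0,0,0,0,0,0,-1]]

```text
time: 38.1
eef_pos: [0.5997, -0.1323, 0.0762]
tcp_rot: [-0.001, 1.0, -0.001, 0.0]
contact_force: [0.2, 0.0, -0.0]
opening: 1.0
```

```bash
python3 p.py .599 -.128 .046 90.5 1
```

```text
t 38.1 pos [ 0.5997 -0.1323  0.0762] ya 90.1 F [ 0.2  0.  -0. ] open 1.0 q6 -1.95
one-row: [0.0007 0.0043 0.0301] [-0.1  0.  -0.4]
[0.0007, 0.0043, 0.0301, -0.1, 0.0, -0.4]
```

apply_moves:
  moves:
    - [[0.0005,0.0045,0.012,0,0,0,-1],[0,0,0.01,0,0,0,-1],[0,0,0.006,0,0,0,-0.5],[0,0,0,0,0,0,-0.3],[0,0,0,0,0,0,-0.3]]

```text
time: 38.6
eef_pos: [0.5993, -0.1293, 0.0458]
tcp_rot: [0.0, 1.0, -0.001, 0.0]
contact_force: [0.4, 0.4, 0.2]
opening: 0.648
```

```bash
python3 p.py .599 -.128 .046 90.5 1
```

```text
t 38.6 pos [ 0.5993 -0.1293  0.0458] ya 90.0 F [0.4 0.4 0.2] open 0.648 q6 -1.95
one-row: [ 0.0003  0.0013 -0.0002] [-0.1  0.1 -0.5]
[0.0003, 0.0013, -0.0002, -0.1, 0.1, -0.5]
```

apply_moves:
  moves:
    - [[0,0.001,0,0,0,0,0],[0,0,0,0,0,0,1],[0,0,0,0,0,0,1],[0,0,0,0,0,0,1],[0,0,0,0,0,0,1],[0,0,0,0,0,0,1]]

```text
time: 39.2
eef_pos: [0.5998, -0.1287, 0.0466]
tcp_rot: [-0.0, 1.0, -0.002, 0.001]
contact_force: [0.2, -0.4, -2.2]
opening: 0.49
```

apply_moves:
  moves:
    - [[0,0,-0.008,0,0,0,1],[0,0,-0.008,0,0,0,1],[0,0,0,0,0,0,1]]
  force: 90

```text
time: 39.5
eef_pos: [0.5977, -0.1275, 0.0614]
tcp_rot: [-0.0, 1.0, -0.0, -0.001]
contact_force: [0.6, -0.3, -5.7]
opening: 0.494
```

```bash
python3 p.py .583 -.164 .06 90 1
```

```text
t 39.5 pos [ 0.5977 -0.1275  0.0614] ya 90.0 F [ 0.6 -0.3 -5.7] open 0.494 q6 -1.95
one-row: [ 0.0147 -0.0365  0.0014] [-0.1 -0.1  0. ]
[0.0147, -0.0365, 0.0014, -0.1, -0.1, 0.0]
```

apply_moves:
  moves:
    - [[0.0075,-0.018,-0.003,0,0,0,1],[0.007,-0.018,0,0,0,0,1],[0,0,0,0,0,0,1]]

```text
time: 39.8
eef_pos: [0.5819, -0.1629, 0.0636]
tcp_rot: [-0.001, 1.0, 0.0, -0.002]
contact_force: [-0.2, 0.8, -5.2]
opening: 0.493
```

```bash
python3 p.py .583 -.1645 .052 90 1
```

```text
t 39.8 pos [ 0.5819 -0.1629  0.0636] ya 90.1 F [-0.2  0.8 -5.2] open 0.493 q6 -2.01
one-row: [-0.0012 -0.0016  0.0116] [ 0.  -0.2  0.1]
[-0.0012, -0.0016, 0.0116, 0.0, -0.2, 0.1]
```

apply_moves:
  moves:
    - [[-0.001,-0.0015,0.005,0,0,0,1],[0,0,0.005,0,0,0,1],[0,0,0.002,0,0,0,1],[0,0,0,0,0,0,1]]

```text
time: 40.2
eef_pos: [0.5823, -0.1625, 0.0492]
tcp_rot: [-0.001, 1.0, 0.001, -0.003]
contact_force: [0.6, 0.3, -5.2]
opening: 0.488
```

```bash
python3 p.py .583 -.1645 .0465 90 1
```

```text
t 40.2 pos [ 0.5823 -0.1625  0.0492] ya 90.1 F [ 0.6  0.3 -5.2] open 0.488 q6 -2.01
one-row: [-0.0007 -0.002   0.0027] [ 0.2 -0.4  0.1]
[-0.0007, -0.002, 0.0027, 0.2, -0.4, 0.1]
```

apply_moves:
  moves:
    - [[-0.0007,-0.002,0,0.2,-0.3,0,1],[0,0,0.0013,0,0,0,1],[0,0,0.001,0,0,0,1]]

```text
time: 40.5
eef_pos: [0.5832, -0.1638, 0.0467]
tcp_rot: [-0.002, 1.0, -0.0, -0.001]
contact_force: [-1.5, 0.3, 0.9]
opening: 0.486
```

apply_moves:
  moves:
    - [[0,0,0.0008,0,0,0,1],[0,0,0.0008,0,0,0,1]]

```text
time: 40.7
eef_pos: [0.5833, -0.1638, 0.0468]
tcp_rot: [-0.002, 1.0, -0.0, -0.001]
contact_force: [-2.8, 0.9, 1.2]
opening: 0.489
```

Seated. Release, lift, and return above the button.

apply_moves:
  moves:
    - [[0,0,0,0,0,0,0],[0,0,0,0,0,0,-0.3],[0,0,0,0,0,0,-0.6],[0,0,0,0,0,0,-0.8],[0,0,-0.02,0,0,0,-1],[0,0,-0.04,0,0,0,-1],[0,0,-0.05,0,0,0,-1],[0,0,-0.03,0,0,0,-1],[0,0,0,0,0,0,-1]]

```text
time: 41.6
eef_pos: [0.5868, -0.1654, 0.1957]
tcp_rot: [-0.002, 1.0, -0.003, 0.005]
contact_force: [-0.3, 0.2, -0.1]
opening: 1.001
```

apply_moves:
  moves:
    - [[0.005,-0.03,0,0,0,0,0],[0.005,-0.0375,0,0,0,0,1],[0.005,-0.0375,0,0,0,0,1],[0.005,-0.0375,0,0,0,0,1],[0.005,-0.0375,0,0,0,0,1],[0.005,-0.0375,0,0,0,0,1],[0,0,0,0,0,0,1],[0,0,0,0,0,0,1]]

```text
time: 42.4
eef_pos: [0.5565, -0.3894, 0.1903]
tcp_rot: [-0.003, 1.0, -0.002, 0.005]
contact_force: [0.2, 0.5, -0.8]
opening: -0.001
```

```bash
python3 p.py .5555 -.389 .085 90 1; cat >> look.py <<'E'
print("C block");blobs(im,(365,165,412,218),(3,200,180),(15,255,255),.062,30)
E
python3 look.py t7
```

```text
t 42.4 pos [ 0.5565 -0.3894  0.1903] ya 90.3 F [ 0.2  0.5 -0.8] open -0.001 q6 -2.34
one-row: [0.002  0.0008 0.1053] [-0.2  0.6  0.3]
[0.002, 0.0008, 0.1053, -0.2, 0.6, 0.3]
A centre [0.5879 0.125 ] notch 179.3 [0. 4. 4. 4. 4. 4. 4. 4.]
C centre [ 0.5807 -0.1635] notch 178.1 [0. 4. 4. 4. 4. 4. 4. 4.]
orange .030
px [170.  250.5] n 146 mean [0.4127 0.3895] rect [412.7 389.5] [28.7 30.8] 2.2 axis 134.6
on A .062
px [275.7 185.3] n 126 mean [0.5869 0.1261] rect [587.  126.1] [28.4 29.9] 84.0 axis 175.4
on C .062
C block
px [388.  191.5] n 132 mean [ 0.5816 -0.1621] rect [ 581.6 -162.2] [30.  25.7] 0.9 axis 176.0
```

All good again: the C block is within 2 mm of centre and the notches are at 179.3° and 178.1°. Pressing now.

apply_moves:
  moves:
    - [[0.002,0,0.03,0,0.6,0,1],[0,0,0.03,0,0,0,1],[0,0,0.03,0,0,0,1],[0,0,0.012,0,0,0,1],[0,0,0,0,0,0,1]]

```text
time: 42.95
eef_pos: [0.5571, -0.3837, 0.0857]
tcp_rot: [-0.007, 1.0, -0.002, 0.0]
contact_force: [0.4, -0.7, -0.1]
opening: -0.0
```

```bash
python3 p.py .5555 -.389 .075 90 1
```

```text
t 42.95 pos [ 0.5571 -0.3837  0.0857] ya 90.8 F [ 0.4 -0.7 -0.1] open -0.0 q6 -2.33
one-row: [ 0.0017 -0.0053  0.0107] [-0.2  0.   0.8]
[0.0017, -0.0053, 0.0107, -0.2, 0.0, 0.8]
```

apply_moves:
  moves:
    - [[0.002,-0.005,0,0,0,0,1],[0,0,0.008,0,0,0,1],[0,0,0.005,0,0,0,1],[0,0,0.004,0,0,0,1],[0,0,0.003,0,0,0,1],[0,0,0.002,0,0,0,1]]

```text
time: 43.55
eef_pos: [0.5584, -0.3906, 0.0687]
tcp_rot: [-0.007, 1.0, -0.005, 0.004]
contact_force: [-0.4, 0.9, 0.6]
opening: 0.001
```

apply_moves:
  moves:
    - [[0,0,0.002,0,0,0,1],[0,0,0.0015,0,0,0,1],[0,0,0.0015,0,0,0,1]]

```text
time: 43.85
eef_pos: [0.5584, -0.3907, 0.0649]
tcp_rot: [-0.007, 1.0, -0.005, 0.003]
contact_force: [-1.6, 2.4, 3.4]
opening: -0.001
```

apply_moves:
  moves:
    - [[0,0,0.002,0,0,0,1],[0,0,0.002,0,0,0,1]]

```text
time: 44.05
eef_pos: [0.5585, -0.3907, 0.0629]
tcp_rot: [-0.008, 1.0, -0.005, 0.003]
contact_force: [-5.3, 3.9, 13.3]
opening: -0.002
```

It has bottomed again (13 N at z = 0.063). I'll add a little more, then release.

apply_moves:
  moves:
    - [[0,0,0.0025,0,0,0,1],[0,0,0.0025,0,0,0,1]]

```text
time: 44.25
eef_pos: [0.5585, -0.3907, 0.063]
tcp_rot: [-0.008, 1.0, -0.004, 0.002]
contact_force: [-5.2, 5.1, 12.0]
opening: -0.004
```

apply_moves:
  moves:
    - [[0,0,-0.01,0,0,0,1],[0,0,-0.03,0,0,0,1],[0,0,-0.04,0,0,0,1],[0,0,-0.05,0,0,0,1],[0,0,0,0,0,0,1],[0.03,0.01,-0.01,0,0,0,1],[0.04,0.01,-0.01,0,0,0,1],[0.04,0.01,0,0,0,0,1],[0.03,0.01,0,0,0,0,1],[0,0,0,0,0,0,1],[0,0,0,0,0,0,1]]

```text
time: 45.35
eef_pos: [0.4157, -0.3533, 0.2139]
tcp_rot: [-0.008, 1.0, -0.009, 0.007]
contact_force: [0.4, 0.2, 0.1]
opening: 0.001
```

```bash
python3 look.py t8; python3 -c "
from m import *
im=cv2.imread('pics/t8.png');cv2.imwrite('pics/c8.png',cv2.resize(im[140:300,80:580],None,fx=1.6,fy=1.6))"
```

```text
A centre [0.5879 0.125 ] notch 179.3 [0. 4. 4. 4. 4. 4. 4. 4.]
C centre [ 0.5807 -0.1635] notch 178.1 [0. 4. 4. 4. 4. 4. 4. 4.]
orange .030
px [170.  250.5] n 146 mean [0.4127 0.3895] rect [412.7 389.5] [28.7 30.8] 2.2 axis 134.6
on A .062
px [275.7 185.3] n 126 mean [0.5869 0.1261] rect [587.  126.1] [28.4 29.9] 84.0 axis 175.4
on C .062
C block
px [388.  191.5] n 132 mean [ 0.5816 -0.1621] rect [ 581.6 -162.2] [30.  25.7] 0.9 axis 176.0
```

View pics/c8.png

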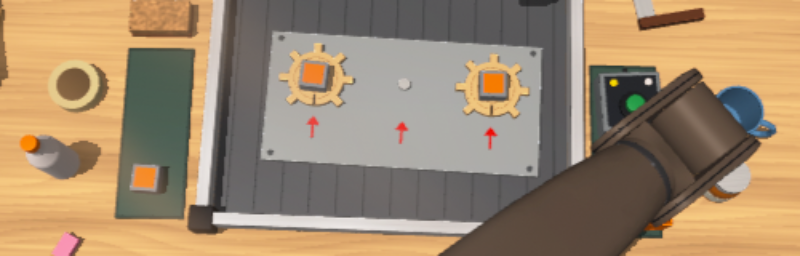

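The final picture shows both wheels with notches at their arrows and blocks centred. The button is up, the arm is clear, and the bystanders are where they were. Handing in.

```bash
python3 -c "
from plant import ctrl
print(ctrl.sign_off())"
```

```text
the job is handed in; nothing more can be done
None
```

The job is done and handed in at about 45 s. Both offcuts are in the bin, wheels A and C are turned to their arrows with a block on each, and the green button has been pressed and released. Peg B was empty, so the third block stayed on its mat.

**Last checks (camera, after the final press):**
- **Notches:** A is at 179.3° and C at 178.1°, against a target of about 178.6°.
- **Blocks:** each is within about 2 mm of its wheel's centre.
- **Button:** it bottomed at about 13 N after roughly 6 mm of travel, and looks up again in the picture.
- **Bystanders:** those visible in the last picture look unmoved.
- **Not seen at the end:** the arm hid most of the bin. Both offcuts were last seen in it in the side view after the first press.

**What went wrong:** the button was pressed twice. All was in place just before the first press, but right after it the block on C was found about 40 mm off centre, still flat on the wheel. I think this was the announced knock, but I can't tell whether it came before or after that press. I reset the block, checked everything again and then pressed the button a second time.

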